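# Clear the broken mug from the serving board

## Task

A mug has shattered on the slate serving board in the games room. Take the dustpan out of the scrap bin and slide it, flat on the table, mouth first under the overhanging open end of the board; then sweep all the shards into it with the scraper block, tip the dustpan out into the bin, and leave the block standing on the cork mat and the dustpan back under the board's end as before. The shards are sharp, so never touch them with the fingers; leave the whole mug and the chalk where they are, and the bin upright.

Things in the scene. Friction and masses are not known exactly. Their poses are not given: they have to be found in the camera images.
- board: fixed slate board, oak rim on three sides; origin under it on the table. Slate top 50 mm above the table; own frame: slate between rims spans x -60 to 60, y -110 to 122 mm. Rims (sides 12 mm thick, end 10) stand 14 mm above it at both x sides and the +y end. The -y end (y = -110) is open and overhangs: below z = 40 mm the foot only begins at y = -85, leaving room for the pan
- pan: loose aluminium dustpan, 138 (x) by 130 mm (y), about 0.25 kg; origin under its floor's centre. Floor 3 mm thick; walls 4 mm thick, 24 mm high at both x sides and the -y end; the mouth, the +y end (y = 65), is open, no lip. Starts lying in the bin. Slid fully in under the board's open end its origin is at x = 0, y = -150 mm in the board's frame, axes parallel; draw it out level, lifted a few mm
- pan_handle (a point): point on the axis of the pan's upright dark wooden handle post, 30 mm square, sides parallel to the pan's; it stands inside the pan near its rear wall and reaches 100 mm above the pan's underside. This point is at pan x = 0, y = -46 mm, z = 80 mm
- bin: loose open grey metal scrap bin, 200 mm square outside, 80 mm high, walls and floor 5 mm thick, 0.7 kg, origin under its centre. It may stand on either side of the board
- mat: fixed square cork mat, 130 mm by 130 mm by 4 mm, origin under its centre: the block's place. It lies on the other side from the bin
- block: loose dark wooden scraper block, 0.16 kg, origin under the centre of its underside. Foot 60 mm (x) by 40 mm (y), 32 mm high, weighted, with a rubber underside; on it an upright grip ridge 44 mm (x) by 24 mm (y), up to 75 mm above the underside. It stands upright on the mat
- mug: bystander: a whole white mug, 80 mm across, 95 mm high, standing on the table beyond the board, origin under its centre
- chalk: bystander: a small cube of cue chalk, 23 mm, beyond the board, origin under its centre
- shard1: white ceramic shard of a broken mug, loose on the slate: a piece of mug wall bent to a low ridge, 24 by 16 mm, wall 8 mm thick, about 10 mm high, 13 g, origin under its middle. Not present in every start (None if absent)
- shard2: white ceramic shard of a broken mug, loose on the slate: a piece of mug wall bent to a low ridge, 20 by 20 mm, wall 8 mm thick, about 10 mm high, 14 g, origin under its middle. Not present in every start (None if absent)
- shard3: white ceramic shard of a broken mug, loose on the slate: a piece of mug wall bent to a low ridge, 18 by 15 mm, wall 9 mm thick, about 11 mm high, 15 g, origin under its middle. Not present in every start (None if absent)
- shard4: white ceramic shard of a broken mug, loose on the slate: a piece of mug wall bent to a low ridge, 24 by 20 mm, wall 7 mm thick, about 9 mm high, 16 g, origin under its middle. Not present in every start (None if absent)
- shard5: white ceramic shard of a broken mug, loose on the slate: a piece of mug wall bent to a low ridge, 16 by 22 mm, wall 8 mm thick, about 10 mm high, 17 g, origin under its middle. Not present in every start (None if absent)
- shard6: white ceramic shard of a broken mug, loose on the slate: a piece of mug wall bent to a low ridge, 22 by 14 mm, wall 8 mm thick, about 10 mm high, 18 g, origin under its middle. Not present in every start (None if absent)
- shard7: white ceramic shard of a broken mug, loose on the slate: a piece of mug wall bent to a low ridge, 20 by 16 mm, wall 9 mm thick, about 11 mm high, 19 g, origin under its middle. Not present in every start (None if absent)
- shard8: white ceramic shard of a broken mug, loose on the slate: a piece of mug wall bent to a low ridge, 24 by 22 mm, wall 8 mm thick, about 10 mm high, 20 g, origin under its middle. Not present in every start (None if absent)
- shard9: white ceramic shard of a broken mug, loose on the slate: a piece of mug wall bent to a low ridge, 16 by 14 mm, wall 8 mm thick, about 10 mm high, 21 g, origin under its middle. Not present in every start (None if absent)
There are look-alikes about, which are no part of the job. There is more than one size of the block; the one meant has the size given above.

How it is judged:
By the outcome, as a careful person would: the job done as asked, in the order asked, and still so for the second after the job is handed in, with the robot touching nothing.
Of shard1, shard2, shard3, shard4, shard5, shard6, shard7, shard8, shard9 only 5 to 9 are there at a start; the rules pass over those that are not, and their reading is None.
At some moment in a run one of block, bin may be knocked a few centimetres aside while the robot is not near it.
It also fails if it takes over 210 s, if anything falls off the work surface, if the arm or the gripper's body presses on something with over 40 N, if the wrist force passes 120 N, or if a joint passes its speed limit or range.

## Robot

A 6-joint arm with a two-finger parallel gripper is mounted at the origin on the work surface. World frame = base frame: x ahead of the robot, y to its left, z up, the work surface at z = 0. Lengths are in m, angles in rad, forces in N, time in s.
With the tool pointing down it reaches from about 0.225 to 0.875 m from the base axis. Payload 3.4 kg.
Tool frame: the origin (TCP) lies midway between the tips of the shut fingers; the grasp point (between the pads) lies 19 mm behind it (ctrl.grip_depth is the distance from the TCP to the grasp point, in m); z points along the fingers, y is the line along which they close (so a half turn about z gives the same grasp; the last joint's range is limited). The gripper opens to 85 mm and grips with 20 to 120 N. Pads are 22 mm wide; open, the fingers measure 114 mm over their backs; the gripper's body (76 mm by 85 mm) begins 54 mm behind the grasp point. The pads swing forward as they close: fully open they stand 13 mm farther back than shut.
Start: joints at [1.06, 0.276, 1.505, -0, 1.361, -0.121], TCP at [0.219, 0.532, 0.231] pointing down, gripper open.
Joint ranges: [-2.89, 2.89], [-0.75, 2.08], [0.22, 2.7], [-1.18, 4.32], [0.11, 2.71], [-2.7, 2.7]. Speed limits (rad/s): [2.57, 2.57, 3.14, 3.14, 3.14, 3.14].

## Interface

Orientations are given as a unit quaternion [w, x, y, z].
In Python, from bench import ctrl gives the robot as it stands.
- The arm moves only by the shell command python3 -m jog 'ROWS'. ROWS is JSON, a list of rows, each an object with "delta_pos": the shift along the world's x, y, z in cm, a list of three; "spin": the turn about the world's z in degrees; "gripper": the closure, from -1 (fully open) to 1 (shut). A call has 1 to 5 rows; each row shifts and turns the commanded pose from where the row before left it; what a row does not reach is not made up. A row lasts 1/12 s, in which the tool goes at most 41.7 mm and 7.16 degrees, less where a joint would pass 70% of its speed; a pose out of reach is approached as far as the arm can. A call with a gripper value outside its range is refused whole. The fingers move at their own pace and stop on an object; the grip force is fixed at half the most. Time passes only in rows, so rows that do not move let the fingers close. It gives the time, the measured TCP pose, the force, the opening and the grip force at its end, in the units of the state.
- ctrl.sense(): the state, without advancing time (a new reading comes with each control period).
- ctrl.snapshot(name): name is "side" or "top"; returns a dict with "pixels" (384x512x3 uint8, red, green, blue), "depth" (384x512 float32, m along the optical axis (not along the pixel's ray), 0 where there is no reading), "vfov" (degrees; the focal length in pixels is half the picture's height over the tangent of half this angle, whatever the lens; pixels are square), "cx", "cy" (the principal point, pixels), "extrinsics" (4x4, takes a point from camera to world coordinates). Camera axes: x right, y down, z forward; pixel columns grow to the right and rows downward; lengths in m; the calibration is good to about 2 mm. A picture is of the moment at which its call begins.
- ctrl.close_job(): hands the job in; it is judged then, once.
The state is a dict: "t": time; "joint_positions": joint angles; "qvel": joint speeds; "joint_efforts": joint torques, N m; "eef_pos": TCP position; "tool_rot": TCP orientation; "wrist_force": force on the tool from outside, world axes, zero at the start; "wrist_torque": the same for the moment, N m; "grip_width": finger opening in m; "grasp_force": force on a finger pad.
Only numpy, scipy, OpenCV 4.12 (cv2) and the standard library are available. Lean on these libraries where they do the work, as an engineer would, in place of code of your own. Each camera call takes 0.05 s, during which the arm holds its last target. There are 200 camera calls.

## Working session

There is one attempt and no reset: what is moved stays moved. The work goes in short steps, Python scripts to look and compute and a shell command to move; the robot and the scene stay as the last step left them, time stands still between calls to the robot, and variables do not carry over. Pictures are saved under pics/ and viewed, at most 17 in all, crops included, and the job is handed in when it is done.

```bash
ls; mkdir -p pics
cat > h.py <<'E'
import numpy as np, cv2
from bench import ctrl
def snap(n):
    s=ctrl.snapshot(n); s={k:(np.array(v) if k in('pixels','depth','extrinsics') else v) for k,v in s.items()}
    s['f']=s['pixels'].shape[0]/2/np.tan(np.radians(s['vfov'])/2); return s
def cloud(s):
    h,w=s['depth'].shape; u,v=np.meshgrid(np.arange(w),np.arange(h)); d=s['depth']
    p=np.stack([(u-s['cx'])/s['f']*d,(v-s['cy'])/s['f']*d,d],-1)
    E=s['extrinsics']; P=p@E[:3,:3].T+E[:3,3]; P[d==0]=np.nan; return P
def ray(s,u,v,z):
    E=s['extrinsics']; d=E[:3,:3]@np.array([(u-s['cx'])/s['f'],(v-s['cy'])/s['f'],1]); o=E[:3,3]
    return o+d*(z-o[2])/d[2]
def save(s,name,box=None,k=1):
    im=s['pixels'][:,:,::-1]
    if box: im=im[box[1]:box[3],box[0]:box[2]]
    cv2.imwrite('pics/'+name,cv2.resize(im,None,fx=k,fy=k,interpolation=cv2.INTER_CUBIC))
E
python3 - <<'E'
from h import *
for n in('top','side'):
    s=snap(n); save(s,n+'0.png',k=1.5); np.save(n+'0.npy',s,allow_pickle=True); print(n,s['extrinsics'].round(3).tolist(),s['f'],s['cx'],s['cy'],(s['depth']>0).mean())
print(ctrl.sense())
E
```

```text
pics
top [[-0.003, -0.979, 0.202, 0.355], [-1.0, 0.003, -0.004, 0.038], [0.003, -0.202, -0.979, 1.288], [0.0, 0.0, 0.0, 1.0]] 463.47990135984884 256.37690132453554 189.43923269292245 0.9958343505859375
side [[-0.798, -0.303, 0.521, -0.147], [-0.603, 0.391, -0.696, 1.021], [0.007, -0.869, -0.494, 0.771], [0.0, 0.0, 0.0, 1.0]] 402.4728492508201 251.91966476870834 191.97594130194472 0.9956461588541666
{'t': 0.1, 'joint_positions': array([ 1.05997988e+00,  2.76527963e-01,  1.50600255e+00,  7.82114033e-06,
        1.36073734e+00, -1.21018158e-01]), 'qvel': array([ 0.00104558,  0.00032126, -0.00399493,  0.00052564, -0.0002339 ,
        0.00050798]), 'joint_efforts': array([ 1.31816385e-03, -4.17697942e+01, -2.46403956e+01,  2.23049988e-04,
        5.78294392e-03, -8.12936662e-06]), 'eef_pos': array([0.21827585, 0.5314385 , 0.23052998]), 'tool_rot': array([-2.63867788e-04,  1.93668322e-01,  9.81066705e-01, -7.94961871e-04]), 'wrist_force': array([ 1.25059252,  0.04001311, -0.27645235]), 'wrist_torque': array([-0.01406619,  0.05490166,  0.02382951]), 'grasp_force': 0.0, 'grip_width': 0.08543946569368566}
```

View pics/top0.png

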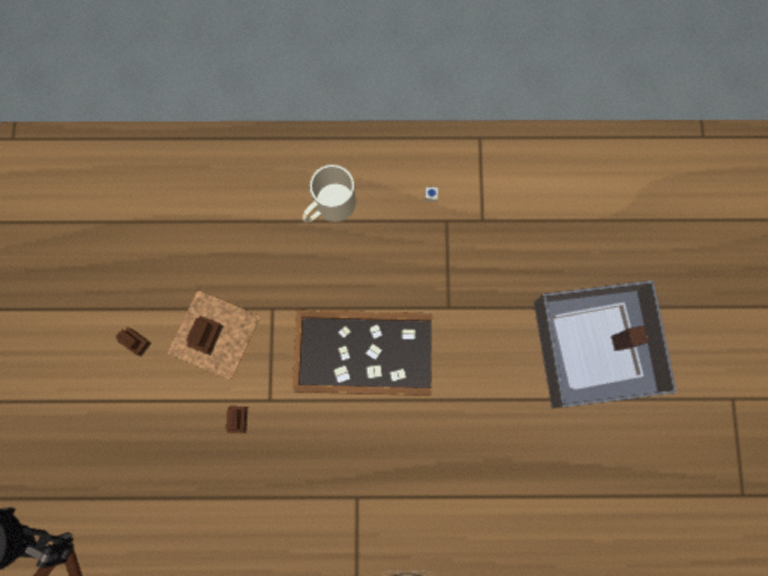

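View pics/side0.png

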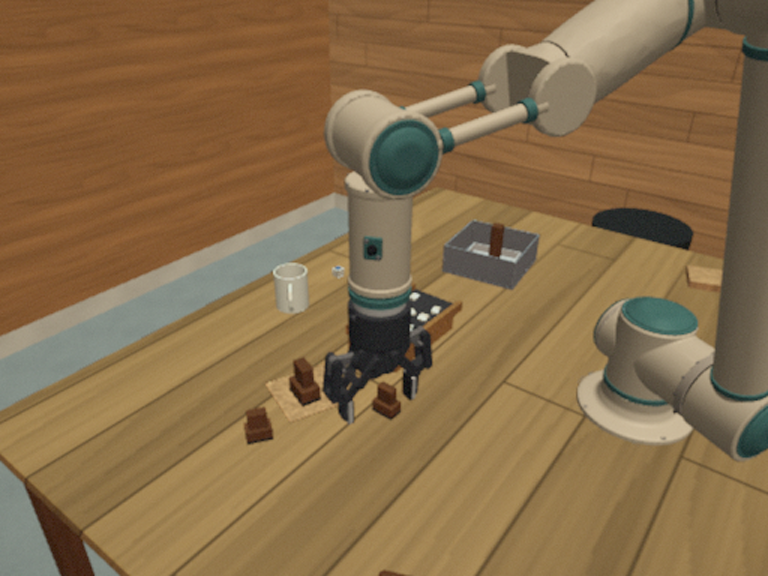

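The top view (x1.5) shows the board at (365,353) with its open end to the right, 8 shards on it, and the bin at (603,343) with the pan inside, handle at (629,338). The mat is at (214,335), and the mug and chalk are at the top. There are three block candidates: A (205,335) on the mat, B (133,342) and C (237,419). A looks largest and stands on the mat. I'll measure all of these and enlarge the crop.

```bash
cat > m.py <<'E'
from h import *
def rect(P,name):
    (c,wh,a)=cv2.minAreaRect((P[:,:2]*1000).astype(np.float32)); print(name,'c',np.round(c,1),'wh',np.round(wh,1),'ang',round(a,2),'zmed',np.nanmedian(P[:,2]).round(4),'zmax',P[:,2].max().round(4),len(P)); return c,wh,a
def comps(m,amin=8):
    n,l,st,ce=cv2.connectedComponentsWithStats(m.astype(np.uint8)); return [(l==i) for i in range(1,n) if st[i,4]>=amin]
E
python3 - <<'E'
from m import *
s=np.load('top0.npy',allow_pickle=True).item(); P=cloud(s); z=P[...,2]; im=s['pixels'].astype(int)
hsv=cv2.cvtColor(s['pixels'],cv2.COLOR_RGB2HSV).astype(int)
box=np.zeros(z.shape,bool); box[100:300,60:460]=1
# table check
print('table z',np.median(z[330:,150:230]), np.median(z[220:280,300:350]))
for k,m in enumerate(comps(box&(z>0.012)&np.isfinite(z),15)):
    v,u=np.nonzero(m); print(k,'px',u.mean().round(),v.mean().round()); rect(P[m],'obj')
sl=box&(hsv[...,1]<70)&(hsv[...,2]<75)&(abs(z-.05)<.006)
for m in comps(sl,100): rect(P[m],'slate')
sl2=box&(z>.04); sl2[:,:190]=0; sl2[:,300:]=0
m=max(comps(sl2,100),key=lambda m:m.sum()); rect(P[m],'board')
rim=m&(z>.059); rect(P[rim],'rim')
sh=(hsv[...,1]<60)&(hsv[...,2]>130)&m
for q in comps(sh,5):
    c=P[q].mean(0); v,u=np.nonzero(q); print('shard px',u.mean().round(1),v.mean().round(1),(ray(s,u.mean(),v.mean(),.057)*1000).round(1),q.sum())
hd=(hsv[...,2]<90)&(hsv[...,1]>100)&(z>.085); hd[:,:400]=0
for q in comps(hd,5): rect(P[q],'handle')
al=box&(abs(z-.0)<.03); al[:,:365]=0
pf=(hsv[...,1]<60)&(hsv[...,2]>120)&(z<.03); pf[:,:355]=0; pf[:180]=0; pf[280:]=0
for q in comps(pf,100): rect(P[q],'panfloor')
save(s,'cand.png',(60,180,300,300),3.2)
E
```

```text
table z nan nan
0 px 220.0 129.0
obj c [779.3 141.5] wh [ 80.1 105.3] ang 12.94 zmed 0.0646 zmax 0.1024 724
1 px 287.0 129.0
obj c [793.7 -55.8] wh [22.8 24.8] ang 85.03 zmed 0.0221 zmax 0.0282 69
2 px 408.0 225.0
obj c [ 500.  -356.3] wh [200.3 202.5] ang 6.96 zmed 0.0557 zmax 0.1127 2583
3 px 242.0 235.0
obj c [486.2  72.8] wh [242.3 144.4] ang 88.34 zmed 0.0517 zmax 0.0718 4987
4 px 136.0 223.0
obj c [521.5 362.3] wh [41.  59.8] ang 68.37 zmed 0.048 zmax 0.0847 400
5 px 88.0 227.0
obj c [510.8 493.8] wh [46.7 31.6] ang 55.0 zmed 0.0348 zmax 0.0628 232
6 px 157.0 279.0
obj c [370.2 300.2] wh [31.3 45.7] ang 88.45 zmed 0.0336 zmax 0.0634 228
slate c [487.4  68.9] wh [228.1 116.1] ang 88.06 zmed 0.0502 zmax 0.056 2553
board c [486.2  72.8] wh [242.3 144.4] ang 88.34 zmed 0.0517 zmax 0.0718 4986
rim c [486.3  73. ] wh [241.8 144.3] ang 88.37 zmed 0.0637 zmax 0.0718 1242
shard px 250.2 220.8 [523.   50.4  57. ] 50
shard px 229.2 220.8 [523.  106.6  57. ] 35
shard px 272.0 222.5 [518.2  -7.8  57. ] 54
shard px 248.6 234.0 [487.5  54.6  57. ] 63
shard px 229.1 235.0 [485.  106.4  57. ] 48
shard px 248.9 247.3 [452.4  53.8  57. ] 74
shard px 227.5 249.1 [447.9 110.4  57. ] 83
shard px 264.7 249.6 [446.3  12.1  57. ] 60
handle c [ 508.  -399.2] wh [27.4 28.2] ang 6.14 zmed 0.1059 zmax 0.1127 116
panfloor c [ 508.8 -353.7] wh [165.8 154.7] ang 11.15 zmed 0.0086 zmax 0.03 2439
```

View pics/cand.png

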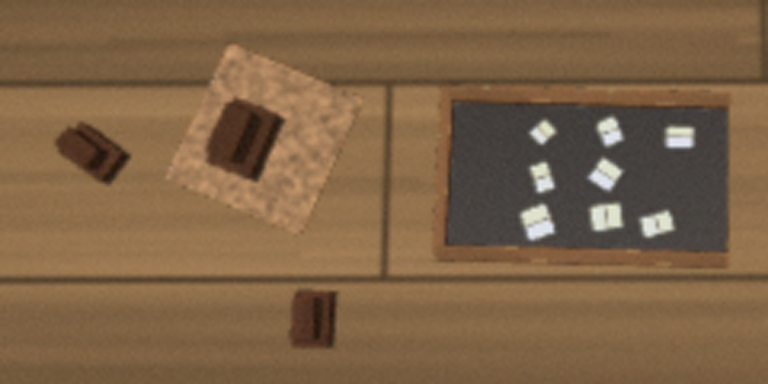

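The block is A: its foot measures 41 x 59.8 mm and it is 80 mm high standing on the mat, which matches 60 x 40. B and C measure about 46 x 31 and are too small. Next I'll refine the pan's yaw and check the table height.

Run:
```python
from m import *
s=np.load('top0.npy',allow_pickle=True).item(); P=cloud(s); z=P[...,2]
hsv=cv2.cvtColor(s['pixels'],cv2.COLOR_RGB2HSV).astype(int)
q=z[180:330,150:330]; print('table z',np.nanmedian(q[q<.02]))
for th in (140,150,160,170):
    pf=(hsv[...,1]<60)&(hsv[...,2]>th)&(z<.03)&(z>-.02); pf[:,:355]=0; pf[:180]=0; pf[280:]=0
    for q in comps(pf,300): rect(P[q],'panfloor%d'%th)
# mouth edge: leftmost bright pixel per row
pf=(hsv[...,1]<60)&(hsv[...,2]>140); pts=[]
for v in range(215,255):
    u=np.nonzero(pf[v,365:440])[0]
    if len(u): pts.append(ray(s,365+u[0],v,.008)[:2]*1000)
pts=np.array(pts); l=cv2.fitLine(pts.astype(np.float32),cv2.DIST_HUBER,0,.01,.01).ravel(); print('mouth line dir ang',np.degrees(np.arctan2(l[1],l[0])),l)
print('bin rim z'); r=(z>.07)&(z<.09); r[:,:340]=0; rect(P[r],'binrim')
h=(z>.095)&(z<.12); h[:,:380]=0; rect(P[h],'handle'); print(P[h].mean(0))
save(s,'pan.png',(345,175,465,285),5)
```

```text
table z 0.0003173995019680742
panfloor140 c [ 501.7 -352.6] wh [142.7 127.6] ang 10.38 zmed 0.0087 zmax 0.03 2154
panfloor150 c [ 501.6 -352.9] wh [141.8 126.4] ang 10.28 zmed 0.0087 zmax 0.03 2114
panfloor160 c [ 501.7 -352.9] wh [141.4 126.1] ang 10.08 zmed 0.0087 zmax 0.03 2058
panfloor170 c [ 498.4 -353.7] wh [133.3 126. ] ang 10.22 zmed 0.0086 zmax 0.03 1994
mouth line dir ang 10.88716 [ 9.8200107e-01  1.8887538e-01  5.0304297e+02 -2.8886511e+02]
bin rim z
binrim c [ 499.9 -356.4] wh [200.4 202.3] ang 6.89 zmed 0.0793 zmax 0.0885 803
handle c [ 509.  -400.2] wh [30.3 31. ] ang 9.25 zmed 0.1054 zmax 0.1127 145
[ 0.50826691 -0.39839261  0.10506888]
```

View pics/pan.png

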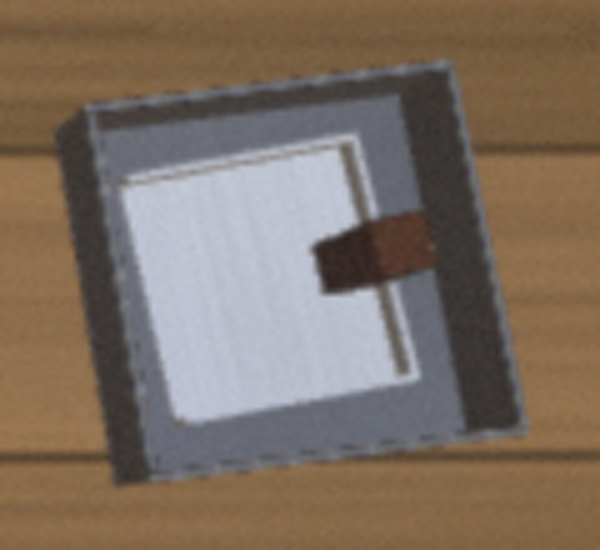

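```bash
python3 -m jog '[{"delta_pos":[1.16,-3.72,0],"spin":6.6,"gripper":-0.3},{"delta_pos":[1.16,-3.72,0],"spin":6.6,"gripper":-0.3},{"delta_pos":[1.16,-3.72,0],"spin":6.6,"gripper":-0.3},{"delta_pos":[1.16,-3.72,0],"spin":6.6,"gripper":-0.3},{"delta_pos":[1.16,-3.72,0],"spin":6.3,"gripper":-0.3}]'
for i in 1 2 3 4; do python3 -m jog '[{"delta_pos":[1.16,-3.72,0],"spin":0,"gripper":-0.3},{"delta_pos":[1.16,-3.72,0],"spin":0,"gripper":-0.3},{"delta_pos":[1.16,-3.72,0],"spin":0,"gripper":-0.3},{"delta_pos":[1.16,-3.72,0],"spin":0,"gripper":-0.3},{"delta_pos":[1.16,-3.72,0],"spin":0,"gripper":-0.3}]'; done
python3 -m jog '[{"delta_pos":[0,0,0],"spin":0,"gripper":-0.3},{"delta_pos":[0,0,0],"spin":0,"gripper":-0.3}]'
cat >> m.py <<'E'
def st():
    s=ctrl.sense(); w,x,y,z=s['tool_rot']; ang=np.degrees(np.arctan2(1-2*(x*x+z*z),2*(x*y-w*z)))
    print('t',round(s['t'],2),'tcp',(s['eef_pos']*1000).round(1),'yang',ang.round(2),'w',round(s['grip_width']*1000,1),'gf',round(s['grasp_force'],1),'F',s['wrist_force'].round(2),'j6',s['joint_positions'][5].round(2)); return s
E
python3 -c "from m import *;st()"
```

```text
t: 0.52
eef_pos: [0.276, 0.3452, 0.2309]
tool_rot: [-0.0, -0.092, 0.996, -0.0]
wrist_force: [0.9, -0.5, -1.0]
grip_width: 0.0554
grasp_force: 0.0
t: 0.93
eef_pos: [0.3339, 0.1593, 0.2312]
tool_rot: [0.0, -0.089, 0.996, 0.0]
wrist_force: [1.4, 0.4, -1.2]
grip_width: 0.0557
grasp_force: 0.0
t: 1.35
eef_pos: [0.392, -0.0268, 0.2313]
tool_rot: [0.0, -0.088, 0.996, 0.0]
wrist_force: [1.9, 0.9, 0.8]
grip_width: 0.0558
grasp_force: 0.0
t: 1.77
eef_pos: [0.45, -0.2128, 0.231]
tool_rot: [-0.0, -0.088, 0.996, 0.0]
wrist_force: [1.3, 0.7, -0.3]
grip_width: 0.0554
grasp_force: 0.0
t: 2.18
eef_pos: [0.5082, -0.3986, 0.2306]
tool_rot: [-0.0, -0.088, 0.996, 0.001]
wrist_force: [2.2, 0.7, -0.1]
grip_width: 0.0554
grasp_force: 0.0
t: 2.35
eef_pos: [0.5081, -0.3987, 0.2295]
tool_rot: [-0.001, -0.087, 0.996, 0.001]
wrist_force: [0.2, -0.4, -0.3]
grip_width: 0.0556
grasp_force: 0.0
t 2.35 tcp [ 508.1 -398.7  229.5] yang 100.02 w 55.6 gf 0.0 F [ 0.21 -0.37 -0.31] j6 -2.52
```

```bash
python3 - <<'E'
from m import *
s=snap('top'); P=cloud(s); z=P[...,2]; r=(z>.07)&(z<.09); r[:,:340]=0; rect(P[r],'binrim')
E
python3 -m jog '[{"delta_pos":[0,0,-3.5],"spin":0,"gripper":-0.3},{"delta_pos":[0,0,-3.5],"spin":0,"gripper":-0.3},{"delta_pos":[0,0,-3],"spin":0,"gripper":-0.3},{"delta_pos":[0,0,-3],"spin":0,"gripper":-0.3},{"delta_pos":[0,0,-2.7],"spin":0,"gripper":-0.3}]' >/dev/null
python3 -c "from m import *;st()"
python3 -m jog '[{"delta_pos":[0,0,0],"spin":0,"gripper":1},{"delta_pos":[0,0,0],"spin":0,"gripper":1},{"delta_pos":[0,0,0],"spin":0,"gripper":1},{"delta_pos":[0,0,0],"spin":0,"gripper":1},{"delta_pos":[0,0,0],"spin":0,"gripper":1}]' >/dev/null
python3 -m jog '[{"delta_pos":[0,0,0],"spin":0,"gripper":1},{"delta_pos":[0,0,0],"spin":0,"gripper":1},{"delta_pos":[0,0,0.5],"spin":0,"gripper":1},{"delta_pos":[0,0,0.5],"spin":0,"gripper":1},{"delta_pos":[0,0,0],"spin":0,"gripper":1}]' >/dev/null
python3 -c "from m import *;st()"
```

```text
binrim c [ 500.  -355.9] wh [200.4 201.2] ang 6.95 zmed 0.0793 zmax 0.0898 624
t 2.82 tcp [ 507.4 -394.4   73.1] yang 100.24 w 55.2 gf 0.0 F [ 0.01  0.3  -0.59] j6 -2.52
t 3.65 tcp [ 508.9 -397.6   85.9] yang 100.15 w 29.3 gf 61.7 F [ 0.55 -0.48 -1.88] j6 -2.52
```

```bash
python3 -m jog '[{"delta_pos":[0,0,1.5],"spin":0,"gripper":1},{"delta_pos":[0,0,2.5],"spin":0,"gripper":1},{"delta_pos":[0,0,2.5],"spin":0,"gripper":1},{"delta_pos":[0,0,2.5],"spin":0,"gripper":1},{"delta_pos":[0,0,1.5],"spin":0,"gripper":1}]' >/dev/null
for i in 1 2; do python3 -m jog '[{"delta_pos":[-0.31,1.89,0],"spin":-1.2,"gripper":1},{"delta_pos":[-0.31,1.89,0],"spin":-1.2,"gripper":1},{"delta_pos":[-0.31,1.89,0],"spin":-1.2,"gripper":1},{"delta_pos":[-0.31,1.89,0],"spin":-1.2,"gripper":1},{"delta_pos":[-0.31,1.89,0],"spin":-1.2,"gripper":1}]' >/dev/null; done
python3 -m jog '[{"delta_pos":[0,0,-2.5],"spin":0,"gripper":1},{"delta_pos":[0,0,-2.5],"spin":0,"gripper":1},{"delta_pos":[0,0,-2.5],"spin":0,"gripper":1},{"delta_pos":[0,0,-2],"spin":0,"gripper":1},{"delta_pos":[0,0,0],"spin":0,"gripper":1}]' >/dev/null
python3 - <<'E'
from m import *
st()
s=snap('side'); save(s,'p1.png',k=1.5)
s=snap('top'); P=cloud(s); z=P[...,2]
hsv=cv2.cvtColor(s['pixels'],cv2.COLOR_RGB2HSV).astype(int)
pf=(hsv[...,1]<60)&(hsv[...,2]>130); pts=[]
for v in range(200,290):
    u=np.nonzero(pf[v,290:380])[0]
    if len(u)>5: pts.append(ray(s,290+u[0],v,.025)[:2]*1000)
print(np.round(pts[::6],1).tolist(),len(pts))
E
```

```text
t 5.32 tcp [ 474.4 -206.2   91. ] yang 88.17 w 29.2 gf 61.5 F [-1.84  0.11 -2.59] j6 -2.08
[[551.2, -103.0], [534.6, -99.9], [518.0, -99.5], [501.5, -99.1], [485.1, -98.7], [468.8, -98.3], [452.5, -97.9], [436.4, -97.5], [420.3, -97.1]] 53
```

View pics/p1.png

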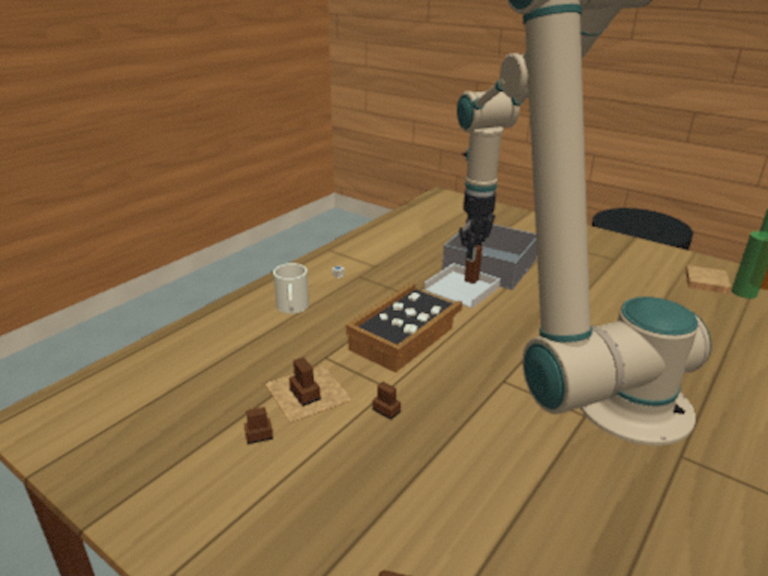

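```bash
python3 -m jog '[{"delta_pos":[0,0,-1],"spin":0,"gripper":1},{"delta_pos":[0,0,-0.8],"spin":0,"gripper":1},{"delta_pos":[0,0,0],"spin":0,"gripper":1},{"delta_pos":[0,0,0],"spin":0,"gripper":1},{"delta_pos":[0,0,0],"spin":0,"gripper":1}]' >/dev/null
python3 - <<'E'
from m import *
st()
s=snap('top'); P=cloud(s); z=P[...,2]
hsv=cv2.cvtColor(s['pixels'],cv2.COLOR_RGB2HSV).astype(int)
m=(z>.012)&(z<.045)&(hsv[...,1]<90); m[:,:300]=0;m[:,365:]=0; m[:190]=0; m[290:]=0
for q in comps(m,8): rect(P[q],'pan wall')
m=(hsv[...,1]<60)&(hsv[...,2]>130)&(z<.04); m[:,:298]=0;m[:,375:]=0; m[:190]=0; m[290:]=0
for q in comps(m,100): rect(P[q],'pan')
E
```

```text
t 5.83 tcp [ 477.4 -208.1   76.7] yang 88.16 w 29.2 gf 61.4 F [-0.03 -0.65 -2.74] j6 -2.08
pan wall c [ 537.  -164.6] wh [127.   25.2] ang 87.82 zmed 0.0199 zmax 0.0386 205
pan wall c [ 531.9 -144.1] wh [ 8.6 19.9] ang 88.32 zmed 0.0135 zmax 0.0161 16
pan wall c [ 523.6 -108.2] wh [ 6.5 14.1] ang 36.54 zmed 0.0144 zmax 0.0155 9
pan wall c [ 516.9 -191.1] wh [28.8 16.6] ang 42.5 zmed 0.0128 zmax 0.0164 28
pan wall c [ 514.9 -124.9] wh [19.   8.9] ang 70.05 zmed 0.013 zmax 0.0144 14
pan wall c [ 516.  -149.7] wh [ 4.7 14. ] ang 13.02 zmed 0.0137 zmax 0.0162 8
pan wall c [ 492.9 -130.6] wh [17.3  8.6] ang 54.84 zmed 0.0139 zmax 0.0159 12
pan wall c [ 433.4 -154.9] wh [ 54.3 107.8] ang 42.63 zmed 0.0147 zmax 0.0378 132
pan wall c [ 464.9 -196.9] wh [22.7  7.5] ang 8.57 zmed 0.0146 zmax 0.0387 18
pan wall c [ 454.1 -127.3] wh [26.7 41.2] ang 44.03 zmed 0.0133 zmax 0.0154 48
pan wall c [ 462.7 -108.8] wh [ 2.9 19.1] ang 1.22 zmed 0.0135 zmax 0.016 8
pan wall c [ 430.2 -225.3] wh [37.7  4.8] ang 1.52 zmed 0.0297 zmax 0.0353 30
pan wall c [ 429.3 -115.7] wh [ 9.2 16.8] ang 36.01 zmed 0.0133 zmax 0.0175 15
pan wall c [ 423.7 -172.7] wh [ 9.6 21. ] ang 25.87 zmed 0.0129 zmax 0.0153 14
pan c [ 484.  -163.1] wh [127. 145.] ang 88.47 zmed 0.011 zmax 0.0386 1805
```

```bash
python3 -m jog '[{"delta_pos":[0,0,-0.4],"spin":0,"gripper":1},{"delta_pos":[0,0,-0.35],"spin":0,"gripper":1},{"delta_pos":[0,0,0],"spin":0,"gripper":1},{"delta_pos":[0,0,0],"spin":0,"gripper":1}]'
for i in 1 2 ; do python3 -m jog '[{"delta_pos":[0,0,-0.08],"spin":0,"gripper":1},{"delta_pos":[0,0,0],"spin":0,"gripper":1}]' | grep -E 'eef|force'; done
```

```text
t: 6.22
eef_pos: [0.4778, -0.2082, 0.0694]
tool_rot: [0.001, 0.016, 1.0, -0.0]
wrist_force: [0.2, -1.0, 3.1]
grip_width: 0.0293
grasp_force: 62.2
eef_pos: [0.4778, -0.2082, 0.0694]
wrist_force: [-1.3, 0.6, 9.1]
grasp_force: 63.1
eef_pos: [0.4778, -0.2082, 0.0694]
wrist_force: [-2.2, 1.0, 13.9]
grasp_force: 63.9
```

```bash
python3 -m jog '[{"delta_pos":[0,0,0.12],"spin":0,"gripper":1},{"delta_pos":[0.05,1.5,0],"spin":0,"gripper":1},{"delta_pos":[0.05,1.5,0],"spin":0,"gripper":1},{"delta_pos":[0.05,1.5,0],"spin":0,"gripper":1},{"delta_pos":[0.05,1.5,0],"spin":0,"gripper":1}]' | grep -E 'eef|force'
python3 -m jog '[{"delta_pos":[0.03,0.6,0],"spin":0,"gripper":1},{"delta_pos":[0.01,0.5,0],"spin":0,"gripper":1},{"delta_pos":[0,0.1,0],"spin":0,"gripper":1},{"delta_pos":[0,0,0],"spin":0,"gripper":1},{"delta_pos":[0,0,0],"spin":0,"gripper":1}]' | grep -E 'eef|force'
python3 -m jog '[{"delta_pos":[0,0.1,0],"spin":0,"gripper":1},{"delta_pos":[0,0,0],"spin":0,"gripper":1}]' | grep -E 'eef|force'
python3 -m jog '[{"delta_pos":[0,0.1,0],"spin":0,"gripper":1},{"delta_pos":[0,0,0],"spin":0,"gripper":1}]' | grep -E 'eef|force'
```

```text
eef_pos: [0.4812, -0.1496, 0.0697]
wrist_force: [0.9, -4.2, 5.1]
grasp_force: 62.5
eef_pos: [0.4811, -0.1371, 0.0694]
wrist_force: [0.7, -2.7, 5.9]
grasp_force: 62.7
eef_pos: [0.4811, -0.1368, 0.0695]
wrist_force: [0.5, -3.9, 6.8]
grasp_force: 62.7
eef_pos: [0.4812, -0.136, 0.0696]
wrist_force: [-0.4, -5.1, 5.3]
grasp_force: 62.7
```

```bash
for i in 1 2 3; do python3 -m jog '[{"delta_pos":[0,0.1,0],"spin":0,"gripper":1},{"delta_pos":[0,0,0],"spin":0,"gripper":1},{"delta_pos":[0,0,0],"spin":0,"gripper":1}]' | grep -E 'eef|wrist_f'; done
```

```text
eef_pos: [0.4813, -0.135, 0.0695]
wrist_force: [0.7, -5.1, 7.2]
eef_pos: [0.4813, -0.134, 0.0696]
wrist_force: [1.4, -5.0, 5.8]
eef_pos: [0.4814, -0.133, 0.0696]
wrist_force: [0.9, -5.9, 5.6]
```

```bash
for i in 1 2 3; do python3 -m jog '[{"delta_pos":[0,0.1,0],"spin":0,"gripper":1},{"delta_pos":[0,0,0],"spin":0,"gripper":1},{"delta_pos":[0,0,0],"spin":0,"gripper":1}]' | grep -E 'eef|wrist_f'; done
```

```text
eef_pos: [0.4814, -0.1321, 0.0696]
wrist_force: [1.7, -4.6, 6.8]
eef_pos: [0.4814, -0.1319, 0.0698]
wrist_force: [0.4, -7.6, 7.1]
eef_pos: [0.4814, -0.1317, 0.07]
wrist_force: [-0.3, -9.5, 8.0]
```

```bash
python3 -m jog '[{"delta_pos":[0,-0.15,0.05],"spin":0,"gripper":1},{"delta_pos":[0,0,0],"spin":0,"gripper":-0.3},{"delta_pos":[0,0,0],"spin":0,"gripper":-0.3},{"delta_pos":[0,0,0],"spin":0,"gripper":-0.3},{"delta_pos":[0,0,0],"spin":0,"gripper":-0.3}]' | grep -E 'eef|wrist_f|width'
python3 -m jog '[{"delta_pos":[0,0,2],"spin":0,"gripper":-0.3},{"delta_pos":[0,0,3],"spin":0,"gripper":-0.3},{"delta_pos":[0,0,4],"spin":0,"gripper":-0.3},{"delta_pos":[0,0,4],"spin":0,"gripper":-0.3},{"delta_pos":[0,0,3],"spin":0,"gripper":-0.3}]' | grep -E 'eef|wrist_f|width'
for i in 1 2; do python3 -m jog '[{"delta_pos":[0,4,0],"spin":0,"gripper":-0.3},{"delta_pos":[0,4,0],"spin":0,"gripper":-0.3},{"delta_pos":[0,4,0],"spin":0,"gripper":-0.3},{"delta_pos":[0,4,0],"spin":0,"gripper":-0.3},{"delta_pos":[-2,3,0],"spin":0,"gripper":-0.3}]' | grep -E 'eef|wrist_f|width'; done
python3 - <<'E'
from m import *
st()
s=snap('top'); P=cloud(s); z=P[...,2]; save(s,'t2.png',k=1.5)
h=(z>.09)&(z<.11); h[:,:300]=0;h[:,345:]=0;h[:190]=0;h[280:]=0; rect(P[h],'handle'); print(P[h].mean(0))
b=(z>.04)&(z<.08); b[:,:190]=0; b[:,292:]=0; b[:190]=0;b[290:]=0
rim=b&(z>.059); rect(P[rim],'rim')
m=(z>.018)&(z<.04); m[:,:298]=0;m[:,375:]=0; m[:190]=0; m[290:]=0
for q in comps(m,8): rect(P[q],'panwall')
m=(z>.012); m[:,:60]=0; m[:,185:]=0; m[:180]=0; m[300:]=0
for q in comps(m,80): rect(P[q],'blk')
E
```

```text
eef_pos: [0.4791, -0.1289, 0.0685]
wrist_force: [-0.4, 0.2, 0.5]
grip_width: 0.0556
eef_pos: [0.48, -0.1292, 0.2318]
wrist_force: [0.9, -1.3, -0.3]
grip_width: 0.0553
eef_pos: [0.4619, 0.0635, 0.2288]
wrist_force: [1.1, 1.0, 0.6]
grip_width: 0.0554
eef_pos: [0.4418, 0.2542, 0.2285]
wrist_force: [0.9, 0.2, -1.2]
grip_width: 0.0559
t 10.88 tcp [441.8 254.2 228.5] yang 88.19 w 55.9 gf 0.0 F [ 0.87  0.16 -1.24] j6 -1.15
handle c [ 482.5 -133.1] wh [28.9 30.8] ang 84.78 zmed 0.1001 zmax 0.1066 135
[ 0.48256714 -0.13293717  0.09987586]
rim c [486.   73.3] wh [241.7 144.6] ang 88.56 zmed 0.0636 zmax 0.0728 1260
panwall c [ 487.9 -257.5] wh [196.6   3.2] ang 7.17 zmed 0.029 zmax 0.04 151
panwall c [ 585.9 -280.1] wh [ 1.2 26.9] ang 7.16 zmed 0.0275 zmax 0.0371 11
panwall c [ 544.1 -126.3] wh [85.1 36.9] ang 59.01 zmed 0.0233 zmax 0.0318 68
panwall c [ 440.3 -127.3] wh [65.8 87.6] ang 61.88 zmed 0.0255 zmax 0.0392 112
blk c [417.5 230.2] wh [170.9 162.3] ang 89.98 zmed 0.6229 zmax 0.6408 6868
```

View pics/t2.png

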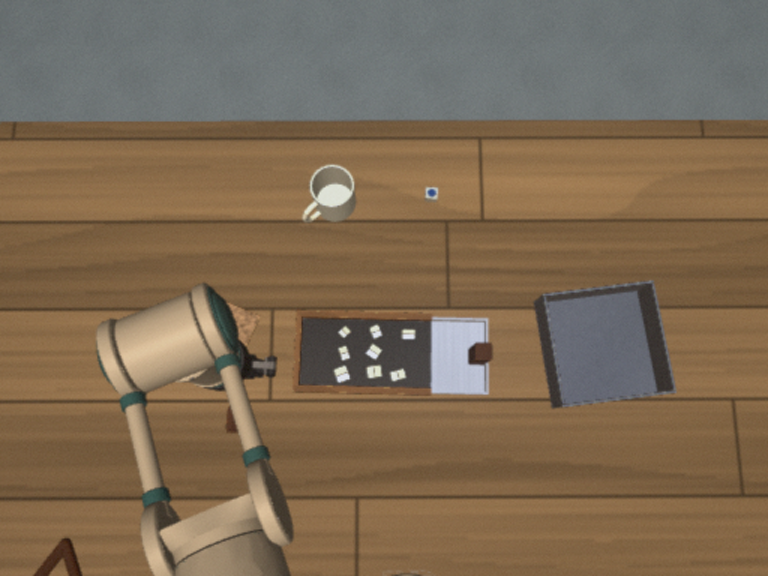

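The pan is fully in: the handle at (481,352) reads board x +2, y -195 mm. The arm hides the mat from above, so I'll check the block with the side camera.

Run:
```python
from m import *
def blocks(s,tag):
    P=cloud(s); z=P[...,2]
    m=(z>.012)&(z<.1)&(P[...,0]>.3)&(P[...,0]<.65)&(P[...,1]>.23)&(P[...,1]<.6)
    for q in comps(m,60):
        v,u=np.nonzero(q); print(tag,u.mean().round(),v.mean().round()); rect(P[q],'b')
        t=q&(z>.07); 
        if t.sum()>3: rect(P[t],'   top')
blocks(np.load('side0.npy',allow_pickle=True).item(),'old'); s=snap('side'); blocks(s,'new'); blocks(np.load('top0.npy',allow_pickle=True).item(),'oldtop')
```

```text
old 202.0 254.0
b c [521.1 365.8] wh [43.2 64.1] ang 67.17 zmed 0.0416 zmax 0.0836 429
   top c [520.4 366.5] wh [25.9 45.8] ang 67.98 zmed 0.0798 zmax 0.0836 108
old 257.0 265.0
b c [371.5 305.6] wh [50.1 32.8] ang 0.52 zmed 0.0345 zmax 0.063 283
old 171.0 282.0
b c [511.3 498.2] wh [46.7 34.2] ang 55.0 zmed 0.0331 zmax 0.0624 319
new 202.0 253.0
b c [521.8 366.4] wh [41.1 63.9] ang 69.42 zmed 0.0412 zmax 0.0834 425
   top c [523.2 365.9] wh [24.6 46.5] ang 69.5 zmed 0.0795 zmax 0.0834 113
new 257.0 265.0
b c [369.4 306.1] wh [47.8 34.4] ang 0.41 zmed 0.0348 zmax 0.0639 286
new 171.0 282.0
b c [512.3 497.4] wh [47.3 34.4] ang 53.42 zmed 0.0344 zmax 0.0622 316
oldtop 136.0 223.0
b c [521.5 362.3] wh [41.  59.8] ang 68.37 zmed 0.048 zmax 0.0847 400
   top c [521.8 363. ] wh [24.3 44. ] ang 67.49 zmed 0.0784 zmax 0.0847 159
oldtop 88.0 227.0
b c [510.8 493.8] wh [46.7 31.6] ang 55.0 zmed 0.0348 zmax 0.0628 232
oldtop 157.0 279.0
b c [370.2 300.2] wh [31.3 45.7] ang 88.45 zmed 0.0336 zmax 0.0634 228
```

```bash
python3 -m jog '[{"delta_pos":[2,2.75,0],"spin":-5,"gripper":-0.3},{"delta_pos":[2,2.75,0],"spin":-5,"gripper":-0.3},{"delta_pos":[2,2.75,0],"spin":-5,"gripper":-0.3},{"delta_pos":[2,2.75,0],"spin":-5,"gripper":-0.3},{"delta_pos":[0,0,0],"spin":0,"gripper":-0.3}]' >/dev/null
python3 -m jog '[{"delta_pos":[0,0,-3],"spin":0,"gripper":-0.3},{"delta_pos":[0,0,-3],"spin":0,"gripper":-0.3},{"delta_pos":[0,0,-3],"spin":0,"gripper":-0.3},{"delta_pos":[0,0,0],"spin":0,"gripper":-0.3},{"delta_pos":[0,0,0],"spin":0,"gripper":-0.3}]' >/dev/null
python3 -c "from m import *;st()"
```

```text
t 11.82 tcp [518.4 359.2 137.3] yang 68.16 w 55.5 gf 0.0 F [0.58 0.21 0.53] j6 -0.69
```

Target is (521.6, 364), at z 44.

```bash
python3 -m jog '[{"delta_pos":[0.3,0.45,-3],"spin":0,"gripper":-0.3},{"delta_pos":[0,0,-3],"spin":0,"gripper":-0.3},{"delta_pos":[0,0,-2.3],"spin":0,"gripper":-0.3},{"delta_pos":[0,0,-1],"spin":0,"gripper":-0.3},{"delta_pos":[0,0,0],"spin":0,"gripper":-0.3}]' >/dev/null
python3 -c "from m import *;st()"
for i in 1 2; do python3 -m jog '[{"delta_pos":[0,0,0],"spin":0,"gripper":1},{"delta_pos":[0,0,0],"spin":0,"gripper":1},{"delta_pos":[0,0,0],"spin":0,"gripper":1},{"delta_pos":[0,0,0],"spin":0,"gripper":1},{"delta_pos":[0,0,0],"spin":0,"gripper":1}]' >/dev/null; done
python3 -c "from m import *;st()"
```

```text
t 12.23 tcp [522.3 364.6  45.4] yang 68.16 w 55.7 gf 0.0 F [-0.49  0.12 -0.14] j6 -0.69
t 13.07 tcp [524.4 365.8  48.5] yang 68.17 w 23.1 gf 59.9 F [ 0.03 -1.71  5.33] j6 -0.69
```

```bash
python3 -m jog '[{"delta_pos":[0,0,2],"spin":0,"gripper":1},{"delta_pos":[0,0,3],"spin":0,"gripper":1},{"delta_pos":[0,0,3],"spin":0,"gripper":1},{"delta_pos":[0,0,2],"spin":0,"gripper":1},{"delta_pos":[0,0,0],"spin":4,"gripper":1}]' >/dev/null
for i in 1 2; do python3 -m jog '[{"delta_pos":[-0.36,-2.08,0],"spin":1.6,"gripper":1},{"delta_pos":[-0.36,-2.08,0],"spin":1.6,"gripper":1},{"delta_pos":[-0.36,-2.08,0],"spin":1.6,"gripper":1},{"delta_pos":[-0.36,-2.08,0],"spin":1.6,"gripper":1},{"delta_pos":[-0.36,-2.08,0],"spin":1.6,"gripper":1}]' >/dev/null; done
python3 -m jog '[{"delta_pos":[0,0,0],"spin":0,"gripper":1},{"delta_pos":[0,0,-1.5],"spin":0,"gripper":1},{"delta_pos":[0,0,0],"spin":0,"gripper":1},{"delta_pos":[0,0,0],"spin":0,"gripper":1},{"delta_pos":[0,0,0],"spin":0,"gripper":1}]' >/dev/null
python3 - <<'E'
from m import *
st(); s=snap('side'); save(s,'s3.png',(200,150,360,290),5)
E
```

```text
t 14.73 tcp [486.8 157.6 131.4] yang 88.18 w 22.9 gf 59.3 F [-0.44 -0.05 -1.67] j6 -1.36
```

View pics/s3.png

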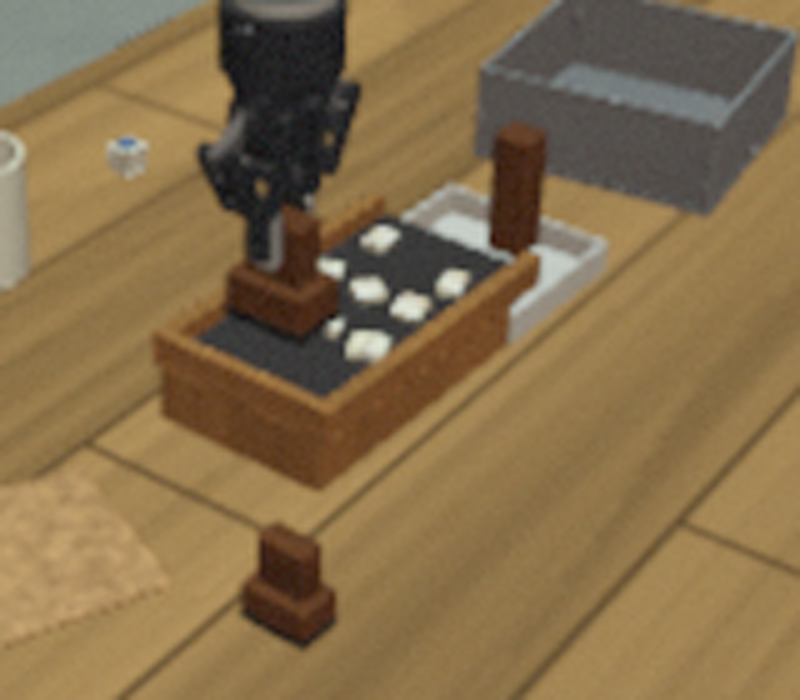

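Run:
```python
from m import *
s=snap('side'); P=cloud(s); z=P[...,2]; hsv=cv2.cvtColor(s['pixels'],cv2.COLOR_RGB2HSV).astype(int)
m=(z>.075)&(z<.18)&(P[...,0]>.42)&(P[...,0]<.56)&(P[...,1]>.12)&(P[...,1]<.2)&(hsv[...,1]>90)
rect(P[m],'block'); f=m&(z<.12); rect(P[f],'foot'); r=m&(z>.13); rect(P[r],'ridge'); 
R=P[m]; print(np.percentile(R,[1,50,99],axis=0).round(4).tolist())
t=f&(z>.105)&(z<.125); rect(P[t],'foottop')
```

```text
block c [479.5 167.1] wh [71.6 51.8] ang 51.02 zmed 0.1203 zmax 0.1791 353
foot c [478.5 170.9] wh [69.8 36.1] ang 32.01 zmed 0.1069 zmax 0.12 171
ridge c [489.  160.5] wh [59.7 46.3] ang 35.46 zmed 0.1528 zmax 0.1791 113
[[0.4537, 0.1411, 0.0918], [0.4693, 0.1695, 0.1203], [0.5135, 0.1822, 0.1655]]
foottop c [477.3 170. ] wh [66.7 36. ] ang 32.01 zmed 0.1126 zmax 0.12 96
```

```bash
python3 -m jog '[{"delta_pos":[0.45,0,-1.5],"spin":0.2,"gripper":1},{"delta_pos":[0,0,-1.2],"spin":0,"gripper":1},{"delta_pos":[0,0,-0.3],"spin":0,"gripper":1},{"delta_pos":[0,0,0],"spin":0,"gripper":1},{"delta_pos":[0,0,0],"spin":0,"gripper":1}]' | grep -E 'eef|wrist_f'
for i in 1 2 3 4 5 6; do python3 -m jog '[{"delta_pos":[0,0,-0.1],"spin":0,"gripper":1},{"delta_pos":[0,0,0],"spin":0,"gripper":1}]' | grep -E 'eef|wrist_f'; done
```

```text
eef_pos: [0.4913, 0.1573, 0.1013]
wrist_force: [-0.8, -0.5, -1.9]
eef_pos: [0.4915, 0.1572, 0.1006]
wrist_force: [0.5, 0.1, -0.4]
eef_pos: [0.4913, 0.1571, 0.0992]
wrist_force: [0.4, -0.2, -1.5]
eef_pos: [0.4911, 0.1571, 0.0979]
wrist_force: [-0.5, -0.6, -1.6]
eef_pos: [0.491, 0.157, 0.0968]
wrist_force: [-0.6, -0.1, -1.7]
eef_pos: [0.491, 0.1571, 0.0957]
wrist_force: [-0.4, -0.4, -0.8]
eef_pos: [0.491, 0.1571, 0.0948]
wrist_force: [0.0, 0.3, -0.3]
```

```bash
for i in 1 2; do python3 -m jog '[{"delta_pos":[0,0,-0.1],"spin":0,"gripper":1},{"delta_pos":[0,0,0],"spin":0,"gripper":1}]' | grep -E 'eef|wrist_f'; done
```

```text
eef_pos: [0.4911, 0.1571, 0.0946]
wrist_force: [-1.9, -1.0, 4.7]
eef_pos: [0.4911, 0.157, 0.0945]
wrist_force: [-3.2, -1.7, 10.8]
```

```bash
python3 -m jog '[{"delta_pos":[0,0,0.25],"spin":0,"gripper":1},{"delta_pos":[-0.03,-0.6,0],"spin":0,"gripper":1},{"delta_pos":[-0.03,-1.3,0],"spin":0,"gripper":1},{"delta_pos":[-0.03,-1.3,0],"spin":0,"gripper":1},{"delta_pos":[-0.03,-1.3,0],"spin":0,"gripper":1}]' | grep -E 'eef|wrist_f'
for i in 1 2; do python3 -m jog '[{"delta_pos":[-0.03,-1.1,0],"spin":0,"gripper":1},{"delta_pos":[-0.03,-1.1,0],"spin":0,"gripper":1},{"delta_pos":[-0.03,-1.1,0],"spin":0,"gripper":1},{"delta_pos":[-0.03,-1.1,0],"spin":0,"gripper":1},{"delta_pos":[-0.03,-1.1,0],"spin":0,"gripper":1}]' | grep -E 'eef|wrist_f'; done
python3 -m jog '[{"delta_pos":[-0.03,-0.8,0],"spin":0,"gripper":1},{"delta_pos":[-0.03,-0.8,0],"spin":0,"gripper":1},{"delta_pos":[-0.03,-0.8,0],"spin":0,"gripper":1},{"delta_pos":[-0.03,-0.8,0],"spin":0,"gripper":1},{"delta_pos":[0,-0.8,0],"spin":0,"gripper":1}]' | grep -E 'eef|wrist_f'
python3 - <<'E'
from m import *
st(); s=snap('side'); save(s,'s4.png',(200,150,360,270),5)
E
```

```text
eef_pos: [0.4897, 0.1114, 0.095]
wrist_force: [0.3, 0.2, -0.5]
eef_pos: [0.4883, 0.0561, 0.0954]
wrist_force: [-0.2, -0.5, -0.9]
eef_pos: [0.4868, 0.001, 0.0955]
wrist_force: [0.0, -0.1, -1.0]
eef_pos: [0.4856, -0.0387, 0.0954]
wrist_force: [0.0, 0.2, -1.9]
t 18.25 tcp [485.6 -38.7  95.4] yang 88.37 w 22.9 gf 59.3 F [ 0.03  0.19 -1.93] j6 -1.76
```

View pics/s4.png

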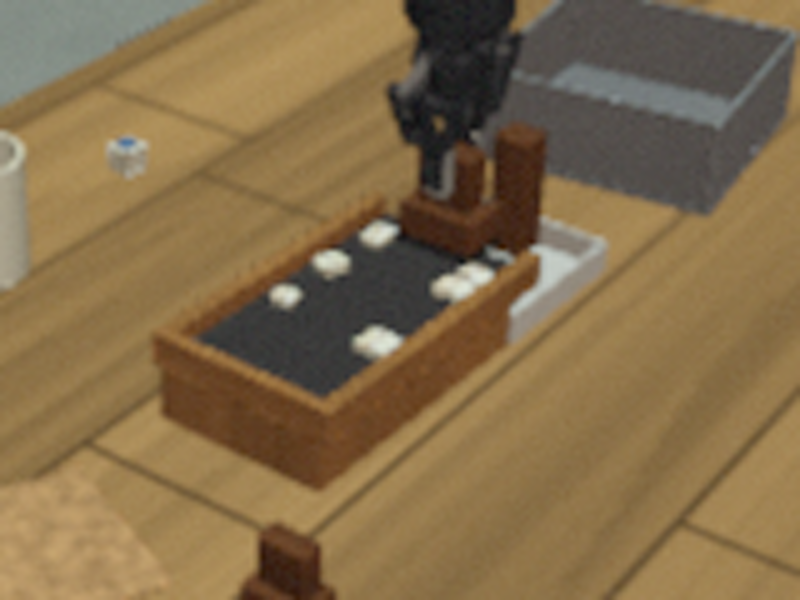

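```bash
python3 -m jog '[{"delta_pos":[0,0,1.5],"spin":0,"gripper":1},{"delta_pos":[0,0,1.5],"spin":0,"gripper":1},{"delta_pos":[0.5,3,0],"spin":0,"gripper":1},{"delta_pos":[0.6,3.4,0],"spin":0,"gripper":1},{"delta_pos":[0.6,3.4,0],"spin":0,"gripper":1}]' >/dev/null
python3 -m jog '[{"delta_pos":[0.6,3.4,0],"spin":0,"gripper":1},{"delta_pos":[0.6,3.4,0],"spin":0,"gripper":1},{"delta_pos":[0.47,3,0],"spin":0,"gripper":1},{"delta_pos":[0,0,0],"spin":0,"gripper":1},{"delta_pos":[0,0,0],"spin":0,"gripper":1}]' | grep -E 'eef|wrist_f'
python3 -m jog '[{"delta_pos":[0,0,-1.5],"spin":0,"gripper":1},{"delta_pos":[0,0,-1],"spin":0,"gripper":1},{"delta_pos":[0,0,0],"spin":0,"gripper":1},{"delta_pos":[0,0,0],"spin":0,"gripper":1},{"delta_pos":[0,0,0],"spin":0,"gripper":1}]' | grep -E 'eef|wrist_f'
```

```text
eef_pos: [0.5193, 0.1594, 0.1252]
wrist_force: [-0.4, 0.3, -1.6]
eef_pos: [0.5196, 0.1573, 0.1006]
wrist_force: [0.4, -0.2, -0.8]
```

```bash
python3 -m jog '[{"delta_pos":[0,0,-0.3],"spin":0,"gripper":1},{"delta_pos":[0,0,-0.2],"spin":0,"gripper":1},{"delta_pos":[-0.03,-0.9,0],"spin":0,"gripper":1},{"delta_pos":[-0.03,-1.3,0],"spin":0,"gripper":1},{"delta_pos":[-0.03,-1.2,0],"spin":0,"gripper":1}]' | grep -E 'eef|wrist_f'
for i in 1 2; do python3 -m jog '[{"delta_pos":[-0.03,-1.1,0],"spin":0,"gripper":1},{"delta_pos":[-0.03,-1.1,0],"spin":0,"gripper":1},{"delta_pos":[-0.03,-1.1,0],"spin":0,"gripper":1},{"delta_pos":[-0.03,-1.1,0],"spin":0,"gripper":1},{"delta_pos":[-0.03,-1.1,0],"spin":0,"gripper":1}]' | grep -E 'eef|wrist_f'; done
python3 -m jog '[{"delta_pos":[-0.03,-1.0,0],"spin":0,"gripper":1},{"delta_pos":[-0.03,-1.0,0],"spin":0,"gripper":1},{"delta_pos":[-0.03,-1.0,0],"spin":0,"gripper":1},{"delta_pos":[-0.03,-1.0,0],"spin":0,"gripper":1},{"delta_pos":[0,-1.0,0],"spin":0,"gripper":1}]' | grep -E 'eef|wrist_f'
python3 -m jog '[{"delta_pos":[0,0,1.5],"spin":0,"gripper":1},{"delta_pos":[0,0,1.5],"spin":0,"gripper":1},{"delta_pos":[-0.7,3,0],"spin":0,"gripper":1},{"delta_pos":[-0.9,3.4,0],"spin":0,"gripper":1},{"delta_pos":[-0.9,3.4,0],"spin":0,"gripper":1}]' | grep -E 'eef|wrist_f'
python3 -m jog '[{"delta_pos":[-0.9,3.4,0],"spin":0,"gripper":1},{"delta_pos":[-0.9,3.4,0],"spin":0,"gripper":1},{"delta_pos":[-0.7,2.9,0],"spin":0,"gripper":1},{"delta_pos":[0,0,0],"spin":0,"gripper":1},{"delta_pos":[0,0,0],"spin":0,"gripper":1}]' | grep -E 'eef|wrist_f'
```

```text
eef_pos: [0.5184, 0.1228, 0.0955]
wrist_force: [0.0, -0.1, -0.9]
eef_pos: [0.517, 0.0678, 0.0955]
wrist_force: [-1.2, 0.9, -0.9]
eef_pos: [0.5155, 0.0131, 0.0955]
wrist_force: [-0.7, -0.0, -1.4]
eef_pos: [0.5142, -0.037, 0.0954]
wrist_force: [0.2, 0.0, -0.8]
eef_pos: [0.4895, 0.062, 0.1257]
wrist_force: [0.9, 0.1, -1.1]
eef_pos: [0.464, 0.1599, 0.1255]
wrist_force: [0.7, -0.1, -1.1]
```

```bash
python3 -m jog '[{"delta_pos":[0,0,-1.5],"spin":0,"gripper":1},{"delta_pos":[0,0,-1.2],"spin":0,"gripper":1},{"delta_pos":[0,0,-0.3],"spin":0,"gripper":1},{"delta_pos":[0,0,0],"spin":0,"gripper":1},{"delta_pos":[0,0,0],"spin":0,"gripper":1}]' | grep -E 'eef|wrist_f'
python3 -m jog '[{"delta_pos":[-0.03,-0.6,0],"spin":0,"gripper":1},{"delta_pos":[-0.03,-1.1,0],"spin":0,"gripper":1},{"delta_pos":[-0.03,-1.1,0],"spin":0,"gripper":1},{"delta_pos":[-0.03,-1.1,0],"spin":0,"gripper":1},{"delta_pos":[-0.03,-1.1,0],"spin":0,"gripper":1}]' | grep -E 'eef|wrist_f'
for i in 1 2; do python3 -m jog '[{"delta_pos":[-0.03,-1.1,0],"spin":0,"gripper":1},{"delta_pos":[-0.03,-1.1,0],"spin":0,"gripper":1},{"delta_pos":[-0.03,-1.1,0],"spin":0,"gripper":1},{"delta_pos":[-0.03,-1.1,0],"spin":0,"gripper":1},{"delta_pos":[-0.03,-1.1,0],"spin":0,"gripper":1}]' | grep -E 'eef|wrist_f'; done
python3 -m jog '[{"delta_pos":[-0.03,-0.8,0],"spin":0,"gripper":1},{"delta_pos":[-0.03,-0.8,0],"spin":0,"gripper":1},{"delta_pos":[-0.03,-0.8,0],"spin":0,"gripper":1},{"delta_pos":[-0.03,-0.8,0],"spin":0,"gripper":1},{"delta_pos":[0,-0.4,0],"spin":0,"gripper":1}]' | grep -E 'eef|wrist_f'
python3 -m jog '[{"delta_pos":[0,0,1.5],"spin":0,"gripper":1},{"delta_pos":[0,0,1.5],"spin":0,"gripper":1},{"delta_pos":[0,3,1],"spin":0,"gripper":1},{"delta_pos":[0,3.4,1],"spin":0,"gripper":1},{"delta_pos":[0,3.4,1],"spin":0,"gripper":1}]' | grep -E 'eef|wrist_f'
python3 -m jog '[{"delta_pos":[0,3.4,0],"spin":0,"gripper":1},{"delta_pos":[0,3.4,0],"spin":0,"gripper":1},{"delta_pos":[0,3.4,0],"spin":0,"gripper":1},{"delta_pos":[0,3.4,0],"spin":0,"gripper":1},{"delta_pos":[0,3.4,0],"spin":0,"gripper":1}]' | grep -E 'eef|wrist_f'
cat > look.py <<'E'
from m import *
import sys
st(); s=snap('top'); save(s,sys.argv[1],(170,180,470,300),2.6)
P=cloud(s); z=P[...,2]; hsv=cv2.cvtColor(s['pixels'],cv2.COLOR_RGB2HSV).astype(int)
r=(z>.07)&(z<.09)&(P[...,1]<-.22)&(P[...,0]<.65); rect(P[r],'binrim')
h=(z>.09)&(z<.11); h[:,:290]=0;h[:,345:]=0;h[:190]=0;h[280:]=0
if h.sum()>20: rect(P[h],'handle')
E
python3 look.py t5.png
```

```text
eef_pos: [0.4649, 0.158, 0.0956]
wrist_force: [0.0, 1.1, -1.3]
eef_pos: [0.4627, 0.1076, 0.0956]
wrist_force: [-0.3, 1.4, -1.1]
eef_pos: [0.4612, 0.053, 0.0955]
wrist_force: [-0.8, 0.7, -1.2]
eef_pos: [0.4597, -0.002, 0.0954]
wrist_force: [-0.3, -0.7, -2.3]
eef_pos: [0.4586, -0.038, 0.0954]
wrist_force: [0.3, 0.1, -1.9]
eef_pos: [0.4586, 0.0616, 0.156]
wrist_force: [1.0, 0.3, -1.1]
eef_pos: [0.4582, 0.2328, 0.1555]
wrist_force: [0.9, -0.8, -1.6]
t 24.97 tcp [458.2 232.8 155.5] yang 88.39 w 22.9 gf 60.0 F [ 0.87 -0.81 -1.56] j6 -1.21
binrim c [ 499.8 -356.5] wh [200.3 202.5] ang 6.83 zmed 0.0795 zmax 0.0883 763
handle c [ 482.9 -133.2] wh [28.8 30.2] ang 86.68 zmed 0.0994 zmax 0.1046 135
```

View pics/t5.png

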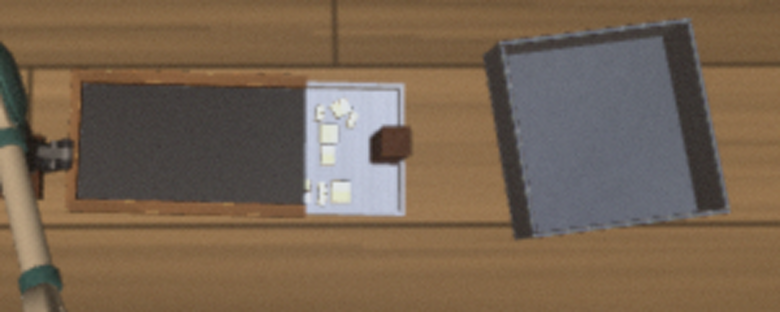

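Run:
```python
from m import *
s=np.load('top0.npy',allow_pickle=True).item()
print(ray(s,142.7,223,.004)*1000, [(ray(s,u/1.5,v/1.5,.004)*1000).round(0) for u,v in((197,291),(260,316),(231,378),(168,353))])
```

```text
[524.83944414 350.22724507   4.        ] [array([607., 386.,   4.]), array([559., 266.,   4.]), array([445., 315.,   4.]), array([491., 434.,   4.])]
```

```bash
python3 -m jog '[{"delta_pos":[1.4,2.3,0],"spin":0,"gripper":1},{"delta_pos":[1.4,2.3,0],"spin":0,"gripper":1},{"delta_pos":[1.4,2.3,0],"spin":0,"gripper":1},{"delta_pos":[1.4,2.3,0],"spin":0,"gripper":1},{"delta_pos":[1.4,2.3,0],"spin":0,"gripper":1}]' | grep -E 'eef|wrist_f'
python3 -m jog '[{"delta_pos":[0,0,-3],"spin":0,"gripper":1},{"delta_pos":[0,0,-3],"spin":0,"gripper":1},{"delta_pos":[0,0,-2.5],"spin":0,"gripper":1},{"delta_pos":[0,0,-1.4],"spin":0,"gripper":1},{"delta_pos":[0,0,0],"spin":0,"gripper":1}]' | grep -E 'eef|wrist_f'
for i in 1 2 3 ; do python3 -m jog '[{"delta_pos":[0,0,-0.15],"spin":0,"gripper":1},{"delta_pos":[0,0,0],"spin":0,"gripper":1}]' | grep -E 'eef|wrist_f'; done
```

```text
eef_pos: [0.529, 0.347, 0.1552]
wrist_force: [0.1, 0.2, -1.4]
eef_pos: [0.5259, 0.3444, 0.0522]
wrist_force: [-0.9, -0.0, -1.0]
eef_pos: [0.5295, 0.3463, 0.0557]
wrist_force: [-0.3, 0.8, -0.9]
eef_pos: [0.5295, 0.3464, 0.0548]
wrist_force: [-0.1, 0.8, -1.2]
eef_pos: [0.5288, 0.3461, 0.0525]
wrist_force: [-1.1, -1.1, -1.5]
```

```bash
for i in 1 2 3; do python3 -m jog '[{"delta_pos":[0,0,-0.13],"spin":0,"gripper":1},{"delta_pos":[0,0,0],"spin":0,"gripper":1},{"delta_pos":[0,0,0],"spin":0,"gripper":1}]' | grep -E 'eef|wrist_f'; done
```

```text
eef_pos: [0.5285, 0.3461, 0.0506]
wrist_force: [-0.1, 0.2, -0.4]
eef_pos: [0.5285, 0.3461, 0.0492]
wrist_force: [-0.3, -0.0, -1.4]
eef_pos: [0.5287, 0.3462, 0.0486]
wrist_force: [-0.9, -0.9, 3.1]
```

```bash
python3 -m jog '[{"delta_pos":[0,0,0],"spin":0,"gripper":-0.3},{"delta_pos":[0,0,0],"spin":0,"gripper":-0.3},{"delta_pos":[0,0,0],"spin":0,"gripper":-0.3},{"delta_pos":[0,0,0],"spin":0,"gripper":-0.3},{"delta_pos":[0,0,1],"spin":0,"gripper":-0.3}]' | grep -E 'eef|width'
python3 -m jog '[{"delta_pos":[0,0,3.5],"spin":0,"gripper":-0.3},{"delta_pos":[0,0,3.5],"spin":0,"gripper":-0.3},{"delta_pos":[0,0,3.5],"spin":0,"gripper":-0.3},{"delta_pos":[0,0,3.5],"spin":0,"gripper":-0.3},{"delta_pos":[0,0,3],"spin":0,"gripper":-0.3}]' | grep -E 'eef|width'
for i in 1 2; do python3 -m jog '[{"delta_pos":[-0.38,-3.99,0],"spin":0,"gripper":-0.3},{"delta_pos":[-0.38,-3.99,0],"spin":0,"gripper":-0.3},{"delta_pos":[-0.38,-3.99,0],"spin":0,"gripper":-0.3},{"delta_pos":[-0.38,-3.99,0],"spin":0,"gripper":-0.3},{"delta_pos":[-0.38,-3.99,0],"spin":0,"gripper":-0.3}]' | grep -E 'eef|width'; done
python3 -m jog '[{"delta_pos":[-0.38,-3.99,0],"spin":0,"gripper":-0.3},{"delta_pos":[-0.38,-3.99,0],"spin":0,"gripper":-0.3},{"delta_pos":[0,0,0],"spin":0,"gripper":-0.3},{"delta_pos":[0,0,0],"spin":0,"gripper":-0.3}]' | grep -E 'eef|width'
python3 - <<'E'
from m import *
st(); s=snap('top'); P=cloud(s); z=P[...,2]
m=(z>.012)&(z<.1); m[:,:60]=0; m[:,185:]=0; m[:180]=0; m[300:]=0
for q in comps(m,80): rect(P[q],'blk')
r=(z>.07)&(z<.09)&(P[...,1]<-.22)&(P[...,0]<.65); rect(P[r],'binrim')
E
```

```text
eef_pos: [0.5272, 0.3453, 0.0563]
grip_width: 0.0553
eef_pos: [0.5288, 0.3462, 0.2316]
grip_width: 0.0553
eef_pos: [0.5091, 0.1451, 0.229]
grip_width: 0.0554
eef_pos: [0.4901, -0.0547, 0.229]
grip_width: 0.0557
eef_pos: [0.4828, -0.1347, 0.2286]
grip_width: 0.0557
t 29.1 tcp [ 482.8 -134.7  228.6] yang 88.1 w 55.7 gf 0.0 F [ 1.06  0.33 -0.1 ] j6 -1.95
blk c [526.5 342.1] wh [39.9 60.4] ang 87.82 zmed 0.0541 zmax 0.0844 387
blk c [511.5 494.4] wh [46.4 31.1] ang 55.06 zmed 0.0351 zmax 0.063 233
blk c [370.1 300. ] wh [31.  45.5] ang 88.23 zmed 0.0334 zmax 0.0648 229
binrim c [ 499.7 -356.6] wh [199.8 202.3] ang 7.01 zmed 0.0794 zmax 0.0877 515
```

```bash
python3 -m jog '[{"delta_pos":[0,0.15,-3.5],"spin":0,"gripper":-0.3},{"delta_pos":[0,0,-3.5],"spin":0,"gripper":-0.3},{"delta_pos":[0,0,-3.5],"spin":0,"gripper":-0.3},{"delta_pos":[0,0,-3.2],"spin":0,"gripper":-0.3},{"delta_pos":[0,0,-2.15],"spin":0.2,"gripper":-0.3}]' | grep -E 'eef|wrist_f'
python3 -m jog '[{"delta_pos":[0,0,0],"spin":0,"gripper":-0.3},{"delta_pos":[0,0,0],"spin":0,"gripper":1},{"delta_pos":[0,0,0],"spin":0,"gripper":1},{"delta_pos":[0,0,0],"spin":0,"gripper":1},{"delta_pos":[0,0,0],"spin":0,"gripper":1}]' | grep -E 'eef|wrist_f'
python3 -m jog '[{"delta_pos":[0,0,0],"spin":0,"gripper":1},{"delta_pos":[0,0,0],"spin":0,"gripper":1},{"delta_pos":[0,0,0],"spin":0,"gripper":1},{"delta_pos":[0,0,0.2],"spin":0,"gripper":1},{"delta_pos":[0,0,0.2],"spin":0,"gripper":1}]'
python3 - <<'E'
from m import *
st(); s=snap('side'); save(s,'s6.png',(230,110,370,250),4.2)
E
```

```text
eef_pos: [0.4816, -0.1284, 0.0673]
wrist_force: [-0.6, -0.5, -0.6]
eef_pos: [0.4846, -0.1322, 0.0715]
wrist_force: [-0.8, -3.5, 1.0]
t: 30.4
eef_pos: [0.4833, -0.1317, 0.0736]
tool_rot: [0.001, 0.013, 1.0, -0.0]
wrist_force: [1.3, -4.4, -7.0]
grip_width: 0.0291
grasp_force: 60.7
t 30.4 tcp [ 483.3 -131.7   73.6] yang 88.53 w 29.1 gf 60.7 F [ 1.3  -4.39 -6.95] j6 -1.95
```

View pics/s6.png

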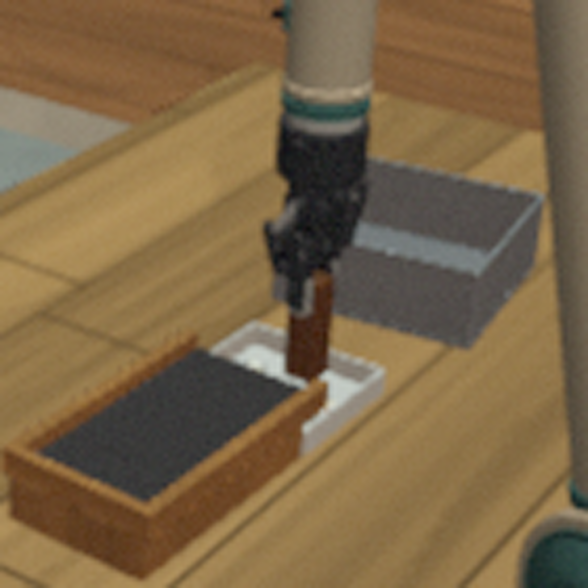

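The pan is gripped and slightly lifted, with the slate clear. Now I'll draw it out gently.

```bash
python3 -m jog '[{"delta_pos":[0,-0.3,0],"spin":0,"gripper":1},{"delta_pos":[-0.02,-0.7,0],"spin":0,"gripper":1},{"delta_pos":[-0.03,-1.1,0],"spin":0,"gripper":1},{"delta_pos":[-0.03,-1.2,0],"spin":0,"gripper":1},{"delta_pos":[-0.03,-1.2,0],"spin":0,"gripper":1}]' | grep -E 'eef|wrist_f'
python3 -m jog '[{"delta_pos":[-0.03,-1.2,0],"spin":0,"gripper":1},{"delta_pos":[-0.03,-1.0,0],"spin":0,"gripper":1},{"delta_pos":[-0.03,-0.8,0],"spin":0,"gripper":1},{"delta_pos":[0,-0.4,0],"spin":0,"gripper":1},{"delta_pos":[0,0,0],"spin":0,"gripper":1}]' | grep -E 'eef|wrist_f'
python3 -m jog '[{"delta_pos":[0,0,0.5],"spin":0,"gripper":1},{"delta_pos":[0,0,1],"spin":0,"gripper":1},{"delta_pos":[0,0,1.5],"spin":0,"gripper":1},{"delta_pos":[0,0,1.5],"spin":0,"gripper":1},{"delta_pos":[0,0,1.5],"spin":0,"gripper":1}]' | grep -E 'eef|wrist_f'
python3 -m jog '[{"delta_pos":[0,0,1.5],"spin":0,"gripper":1},{"delta_pos":[0,0,1.5],"spin":0,"gripper":1},{"delta_pos":[0,0,1],"spin":0,"gripper":1},{"delta_pos":[0,0,0.5],"spin":0,"gripper":1},{"delta_pos":[0,0,0],"spin":0,"gripper":1}]' | grep -E 'eef|wrist_f'
python3 look.py t7.png
```

```text
eef_pos: [0.4817, -0.1773, 0.0733]
wrist_force: [0.2, -0.8, -3.8]
eef_pos: [0.4811, -0.2114, 0.0735]
wrist_force: [1.0, -0.0, -3.6]
eef_pos: [0.481, -0.2094, 0.135]
wrist_force: [0.4, 1.0, -4.0]
eef_pos: [0.4817, -0.2102, 0.1802]
wrist_force: [-0.0, -0.6, -4.1]
t 32.12 tcp [ 481.7 -210.2  180.2] yang 88.59 w 29.2 gf 61.1 F [-0.03 -0.62 -4.08] j6 -2.09
binrim c [ 499.9 -357.3] wh [199.9 203.4] ang 6.98 zmed 0.0797 zmax 0.0872 365
handle c [ 480.5 -145.7] wh [ 86.8 134.4] ang 88.44 zmed 0.109 zmax 0.11 208
```

View pics/t7.png

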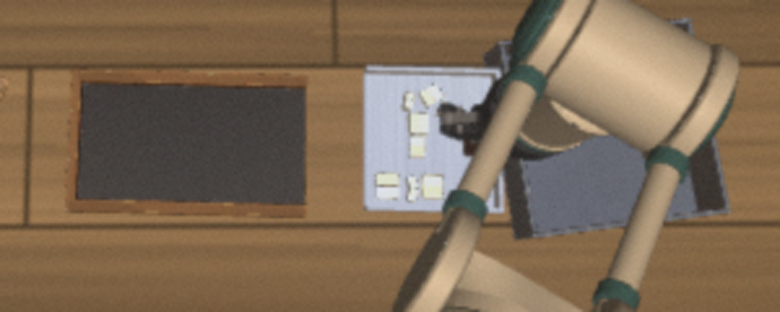

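```bash
python3 -m jog '[{"delta_pos":[0.17,-0.5,0],"spin":0.33,"gripper":1},{"delta_pos":[0.17,-1,0],"spin":0.33,"gripper":1},{"delta_pos":[0.17,-1.5,0],"spin":0.33,"gripper":1},{"delta_pos":[0.17,-2,0],"spin":0.33,"gripper":1},{"delta_pos":[0.17,-2.5,0],"spin":0.33,"gripper":1}]' | grep -E 'eef|wrist_f'
python3 -m jog '[{"delta_pos":[0.17,-2.5,0],"spin":0.33,"gripper":1},{"delta_pos":[0.17,-2.5,0],"spin":0.33,"gripper":1},{"delta_pos":[0.17,-2.5,0],"spin":0.33,"gripper":1},{"delta_pos":[0.17,-2.5,0],"spin":0.33,"gripper":1},{"delta_pos":[0.17,-2.5,0],"spin":0.33,"gripper":1}]' | grep -E 'eef|wrist_f'
python3 -m jog '[{"delta_pos":[0.17,-2.5,0],"spin":0.33,"gripper":1},{"delta_pos":[0.17,-2.3,-0.3],"spin":0.33,"gripper":1},{"delta_pos":[0.17,-1.9,-0.4],"spin":0.33,"gripper":1},{"delta_pos":[0.17,-1.4,-0.4],"spin":0.33,"gripper":1},{"delta_pos":[0.17,-0.9,-0.3],"spin":0.33,"gripper":1}]' | grep -E 'eef|wrist_f'
python3 -m jog '[{"delta_pos":[0,0,0],"spin":0,"gripper":1},{"delta_pos":[0,0,0],"spin":0,"gripper":1},{"delta_pos":[0,0,0],"spin":0,"gripper":1}]' | grep -E 'eef|wrist_f'
python3 look.py t8.png
```

```text
eef_pos: [0.4893, -0.2856, 0.1775]
wrist_force: [0.2, -0.1, -4.4]
eef_pos: [0.4975, -0.4124, 0.1771]
wrist_force: [0.1, -0.0, -3.7]
eef_pos: [0.5058, -0.5025, 0.1624]
wrist_force: [-0.2, -0.3, -3.7]
eef_pos: [0.5065, -0.4989, 0.1643]
wrist_force: [0.1, 0.3, -3.7]
t 33.67 tcp [ 506.5 -498.9  164.3] yang 93.54 w 29.2 gf 61.1 F [ 0.09  0.3  -3.73] j6 -2.51
binrim c [ 503.4 -385.1] wh [200.1 261.2] ang 7.0 zmed 0.0799 zmax 0.09 446
```

View pics/t8.png

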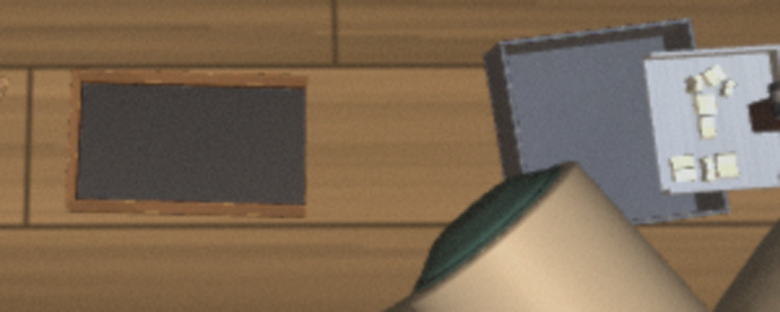

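```bash
python3 -m jog '[{"delta_pos":[-0.05,0.8,0],"spin":0,"gripper":1},{"delta_pos":[-0.1,1.6,0],"spin":0,"gripper":1},{"delta_pos":[-0.14,2.4,0],"spin":0,"gripper":1},{"delta_pos":[-0.18,3.2,0],"spin":0,"gripper":1},{"delta_pos":[0.18,-3.2,0],"spin":0,"gripper":1}]' | grep -E 'eef|wrist_f'
python3 -m jog '[{"delta_pos":[0.14,-2.4,0],"spin":0,"gripper":1},{"delta_pos":[0.1,-1.6,0],"spin":0,"gripper":1},{"delta_pos":[0.05,-0.8,0],"spin":0,"gripper":1},{"delta_pos":[0,0,0],"spin":0,"gripper":1},{"delta_pos":[0,0,0],"spin":0,"gripper":1}]' | grep -E 'eef|wrist_f'
cat > sh.py <<'E'
from m import *
import sys
st(); s=snap('top'); P=cloud(s); z=P[...,2]; hsv=cv2.cvtColor(s['pixels'],cv2.COLOR_RGB2HSV).astype(int)
m=(hsv[...,1]>12)&(hsv[...,2]>170)&(hsv[...,0]>15)&(hsv[...,0]<50)&(P[...,1]<-.2)&(P[...,0]>.38)&(P[...,0]<.62)
for q in comps(m,8):
    c=P[q].mean(0); print((c*1000).round(), q.sum(), 'IN PAN' if c[2]>.06 else 'bin')
if len(sys.argv)>1: save(s,sys.argv[1],(340,170,512,300),4.5)
E
python3 sh.py
```

```text
eef_pos: [0.4988, -0.433, 0.1617]
wrist_force: [-1.3, 3.6, -5.8]
eef_pos: [0.5065, -0.4989, 0.1648]
wrist_force: [-0.4, 0.9, -3.4]
t 34.55 tcp [ 506.5 -498.9  164.8] yang 93.51 w 29.1 gf 61.6 F [-0.35  0.87 -3.41] j6 -2.51
[ 527. -402.  106.] 21 IN PAN
[ 513. -288.   14.] 23 bin
[ 420. -322.  608.] 243 IN PAN
[ 473. -336.   26.] 18 bin
[ 447. -398.  106.] 39 IN PAN
```

```bash
for i in 1 2; do python3 -m jog '[{"delta_pos":[-0.05,0.8,0],"spin":0,"gripper":1},{"delta_pos":[-0.1,1.6,0],"spin":0,"gripper":1},{"delta_pos":[-0.14,2.4,0],"spin":0,"gripper":1},{"delta_pos":[-0.18,3.2,0],"spin":0,"gripper":1},{"delta_pos":[0.18,-3.2,0],"spin":0,"gripper":1}]' | grep -E 'wrist_f'
python3 -m jog '[{"delta_pos":[0.14,-2.4,0],"spin":0,"gripper":1},{"delta_pos":[0.1,-1.6,0],"spin":0,"gripper":1},{"delta_pos":[0.05,-0.8,0],"spin":0,"gripper":1},{"delta_pos":[0,0,0],"spin":0,"gripper":1},{"delta_pos":[0,0,0],"spin":0,"gripper":1}]' | grep -E 'eef'; done
python3 sh.py p9.png
```

```text
wrist_force: [-1.5, 2.6, -4.4]
eef_pos: [0.5064, -0.4987, 0.1644]
wrist_force: [-2.4, 2.4, -4.8]
eef_pos: [0.5063, -0.4985, 0.1644]
t 36.27 tcp [ 506.3 -498.5  164.4] yang 93.51 w 29.2 gf 62.0 F [-0.46  1.12 -1.86] j6 -2.51
[ 514. -288.   15.] 23 bin
[ 508. -354.   16.] 15 bin
[ 420. -322.  608.] 246 IN PAN
[ 473. -336.   26.] 19 bin
```

View pics/p9.png

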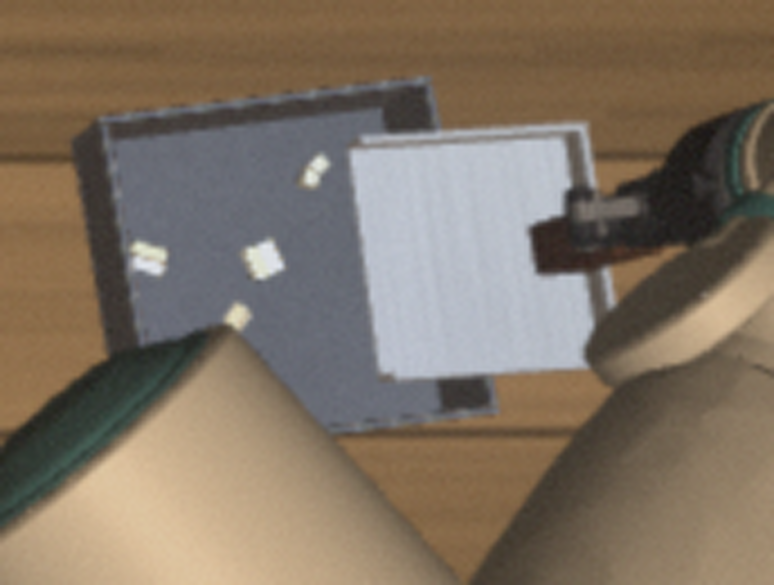

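```bash
python3 -m jog '[{"delta_pos":[0,0,1],"spin":0,"gripper":1},{"delta_pos":[0,0,1],"spin":0,"gripper":1},{"delta_pos":[-0.28,1.5,0],"spin":-0.5,"gripper":1},{"delta_pos":[-0.28,2.5,0],"spin":-0.5,"gripper":1},{"delta_pos":[-0.28,3.2,0],"spin":-0.5,"gripper":1}]' | grep -E 'eef|wrist_f'
python3 -m jog '[{"delta_pos":[-0.28,3.5,0],"spin":-0.5,"gripper":1},{"delta_pos":[-0.28,3.5,0],"spin":-0.5,"gripper":1},{"delta_pos":[-0.28,3.5,0],"spin":-0.5,"gripper":1},{"delta_pos":[-0.28,3.5,0],"spin":-0.5,"gripper":1},{"delta_pos":[-0.28,3.2,0],"spin":-0.5,"gripper":1}]' | grep -E 'eef|wrist_f'
python3 -m jog '[{"delta_pos":[-0.28,2.5,0],"spin":-0.5,"gripper":1},{"delta_pos":[-0.28,1.85,0],"spin":-0.5,"gripper":1},{"delta_pos":[0,0,-2],"spin":0,"gripper":1},{"delta_pos":[0,0,-3],"spin":0,"gripper":1},{"delta_pos":[0,0,-3],"spin":0,"gripper":1}]' | grep -E 'eef|wrist_f'
python3 -m jog '[{"delta_pos":[0,0,-1.5],"spin":0,"gripper":1},{"delta_pos":[0,0,-0.8],"spin":0,"gripper":1},{"delta_pos":[0,0,0],"spin":0,"gripper":1},{"delta_pos":[0,0,0],"spin":0,"gripper":1},{"delta_pos":[0,0,0],"spin":0,"gripper":1}]' | grep -E 'eef|wrist_f'
python3 sh.py; python3 look.py t10.png
```

```text
eef_pos: [0.4984, -0.4292, 0.1861]
wrist_force: [0.8, 0.5, -2.8]
eef_pos: [0.4839, -0.2538, 0.1863]
wrist_force: [0.2, -0.4, -3.2]
eef_pos: [0.4802, -0.2126, 0.1067]
wrist_force: [0.1, -0.1, -3.0]
eef_pos: [0.4799, -0.2135, 0.0833]
wrist_force: [-0.8, 0.1, -2.5]
t 37.98 tcp [ 479.9 -213.5   83.3] yang 88.51 w 29.0 gf 62.0 F [-0.76  0.12 -2.47] j6 -2.1
[ 468. -221.  484.] 842 IN PAN
[ 448. -252.  488.] 180 IN PAN
[ 445. -205.  410.] 12 IN PAN
[ 471. -334.   24.] 9 bin
[ 437. -293.   18.] 49 bin
[ 433. -323.   15.] 27 bin
t 38.03 tcp [ 479.8 -213.5   83.3] yang 88.51 w 29.2 gf 62.0 F [ 0.45 -0.07 -2.81] j6 -2.1
binrim c [ 499.9 -357. ] wh [200.  203.5] ang 6.98 zmed 0.0793 zmax 0.0874 527
```

View pics/t10.png

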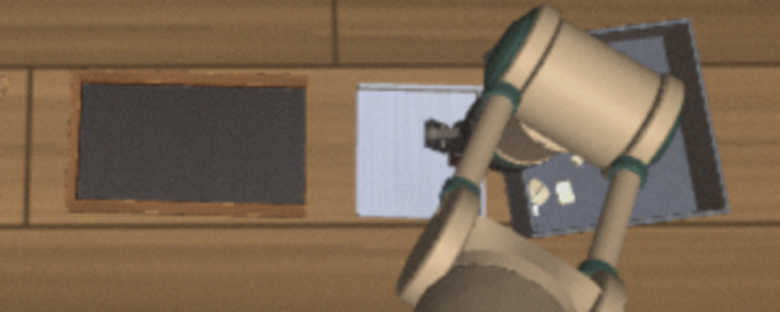

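```bash
python3 -m jog '[{"delta_pos":[0,0,-0.7],"spin":0,"gripper":1},{"delta_pos":[0,0,-0.5],"spin":0,"gripper":1},{"delta_pos":[0,0,0],"spin":0,"gripper":1},{"delta_pos":[0,0,0],"spin":0,"gripper":1}]' | grep -E 'eef|wrist_f'
for i in 1 2 3; do python3 -m jog '[{"delta_pos":[0,0,-0.08],"spin":0,"gripper":1},{"delta_pos":[0,0,0],"spin":0,"gripper":1}]' | grep -E 'eef|wrist_f'; done
```

```text
eef_pos: [0.4792, -0.2136, 0.0713]
wrist_force: [-2.3, 0.8, 10.2]
eef_pos: [0.4793, -0.2136, 0.0713]
wrist_force: [-4.9, 1.6, 15.6]
eef_pos: [0.4793, -0.2136, 0.0713]
wrist_force: [-5.2, 2.0, 21.2]
eef_pos: [0.4793, -0.2136, 0.0712]
wrist_force: [-5.4, 2.2, 27.2]
```

```bash
python3 -m jog '[{"delta_pos":[0,0,0.3],"spin":0,"gripper":1},{"delta_pos":[0.03,1.5,0],"spin":0,"gripper":1},{"delta_pos":[0.03,1.5,0],"spin":0,"gripper":1},{"delta_pos":[0.03,1.5,0],"spin":0,"gripper":1},{"delta_pos":[0.03,1.5,0],"spin":0,"gripper":1}]' | grep -E 'eef|wrist_f'
python3 -m jog '[{"delta_pos":[0.02,1,0],"spin":0,"gripper":1},{"delta_pos":[0.01,0.6,0],"spin":0,"gripper":1},{"delta_pos":[0,0.2,0],"spin":0,"gripper":1},{"delta_pos":[0,0,0],"spin":0,"gripper":1},{"delta_pos":[0,0,0],"spin":0,"gripper":1}]' | grep -E 'eef|wrist_f'
for i in 1 2 3; do python3 -m jog '[{"delta_pos":[0,0.1,0],"spin":0,"gripper":1},{"delta_pos":[0,0,0],"spin":0,"gripper":1},{"delta_pos":[0,0,0],"spin":0,"gripper":1}]' | grep -E 'eef|wrist_f'; done
```

```text
eef_pos: [0.4813, -0.1546, 0.0713]
wrist_force: [-0.1, -3.7, 3.1]
eef_pos: [0.4814, -0.1358, 0.0712]
wrist_force: [-0.2, -2.7, 7.6]
eef_pos: [0.4814, -0.1356, 0.0712]
wrist_force: [-0.7, -4.0, 5.4]
eef_pos: [0.4815, -0.1348, 0.0712]
wrist_force: [-0.4, -5.2, 6.2]
eef_pos: [0.4816, -0.1339, 0.0712]
wrist_force: [0.1, -5.1, 5.7]
```

```bash
for i in 1 2 3 4; do python3 -m jog '[{"delta_pos":[0,0.08,0],"spin":0,"gripper":1},{"delta_pos":[0,0,0],"spin":0,"gripper":1},{"delta_pos":[0,0,0],"spin":0,"gripper":1}]' | grep -E 'eef|wrist_f'; done
```

```text
eef_pos: [0.4816, -0.1331, 0.0712]
wrist_force: [0.1, -5.4, 5.3]
eef_pos: [0.4816, -0.1323, 0.0712]
wrist_force: [-0.2, -5.0, 4.5]
eef_pos: [0.4817, -0.1321, 0.0712]
wrist_force: [-0.6, -7.2, 5.6]
eef_pos: [0.4815, -0.1321, 0.0712]
wrist_force: [-0.8, -10.2, 4.4]
```

Contact with the foot. Next: relax, release, rise, move aside and verify.

```bash
python3 -m jog '[{"delta_pos":[0,-0.15,0.05],"spin":0,"gripper":1},{"delta_pos":[0,0,0],"spin":0,"gripper":-0.3},{"delta_pos":[0,0,0],"spin":0,"gripper":-0.3},{"delta_pos":[0,0,0],"spin":0,"gripper":-0.3},{"delta_pos":[0,0,0],"spin":0,"gripper":-0.3}]' | grep -E 'eef|width'
python3 -m jog '[{"delta_pos":[0,0,2],"spin":0,"gripper":-0.3},{"delta_pos":[0,0,3],"spin":0,"gripper":-0.3},{"delta_pos":[0,0,4],"spin":0,"gripper":-0.3},{"delta_pos":[0,0,4],"spin":0,"gripper":-0.3},{"delta_pos":[0,0,4],"spin":0,"gripper":-0.3}]' | grep -E 'eef|width'
for i in 1 2; do python3 -m jog '[{"delta_pos":[-1.5,3.5,0],"spin":0,"gripper":-0.3},{"delta_pos":[-1.5,3.5,0],"spin":0,"gripper":-0.3},{"delta_pos":[-1.5,3.5,0],"spin":0,"gripper":-0.3},{"delta_pos":[-1.5,3.5,0],"spin":0,"gripper":-0.3},{"delta_pos":[-1.5,3.5,0],"spin":0,"gripper":-0.3}]' | grep -E 'eef'; done
python3 -m jog '[{"delta_pos":[0,0,0],"spin":0,"gripper":-0.3},{"delta_pos":[0,0,0],"spin":0,"gripper":-0.3},{"delta_pos":[0,0,0],"spin":0,"gripper":-0.3}]' | grep -E 'eef'
python3 look.py t11.png
python3 - <<'E'
from m import *
s=snap('top'); save(s,'t12.png',k=1.5)
P=cloud(s); z=P[...,2]
m=(z>.012)&(z<.1)&(P[...,1]>.23)&(P[...,0]>.3)&(P[...,0]<.65)
for q in comps(m,80): rect(P[q],'blk')
E
```

```text
eef_pos: [0.4794, -0.1292, 0.0702]
grip_width: 0.0556
eef_pos: [0.4793, -0.1292, 0.242]
grip_width: 0.0557
eef_pos: [0.4036, 0.0467, 0.2405]
eef_pos: [0.3282, 0.2216, 0.2406]
eef_pos: [0.3296, 0.2199, 0.2404]
t 43.42 tcp [329.6 219.9 240.4] yang 88.6 w 55.2 gf 0.0 F [-0.87 -0.4   0.3 ] j6 -1.13
binrim c [ 499.8 -356.8] wh [199.9 201.9] ang 6.96 zmed 0.0796 zmax 0.0873 760
handle c [ 478.9 -133.1] wh [28.5 28.6] ang 88.54 zmed 0.1 zmax 0.1053 140
blk c [511.5 494.1] wh [47.1 31.5] ang 55.27 zmed 0.0355 zmax 0.0653 234
blk c [483.7 348.5] wh [41. 59.] ang 89.33 zmed 0.0513 zmax 0.0837 394
```

View pics/t12.png

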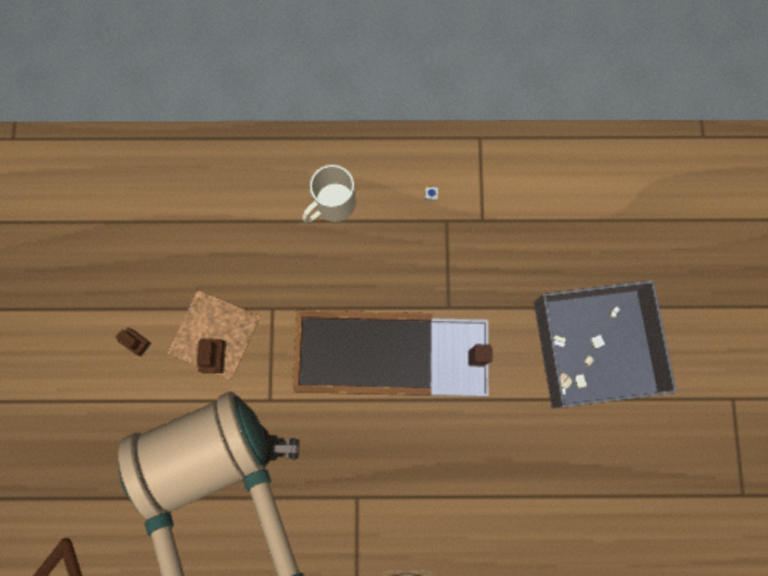

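The block has been knocked to (483.7, 348.5) and now overhangs the mat edge. I'll regrasp it and move it back to the mat centre (525, 350).

```bash
python3 -m jog '[{"delta_pos":[3.08,2.58,0],"spin":0.2,"gripper":-0.3},{"delta_pos":[3.08,2.58,0],"spin":0.2,"gripper":-0.3},{"delta_pos":[3.08,2.58,0],"spin":0.2,"gripper":-0.3},{"delta_pos":[3.08,2.58,0],"spin":0,"gripper":-0.3},{"delta_pos":[3.08,2.58,0],"spin":0,"gripper":-0.3}]' | grep eef
python3 -m jog '[{"delta_pos":[0,0,-3.5],"spin":0,"gripper":-0.3},{"delta_pos":[0,0,-3.5],"spin":0,"gripper":-0.3},{"delta_pos":[0,0,-3],"spin":0,"gripper":-0.3},{"delta_pos":[0,0,0],"spin":0,"gripper":-0.3},{"delta_pos":[0,0,0],"spin":0,"gripper":-0.3}]' | grep eef
python3 - <<'E'
from m import *
st(); s=snap('side'); P=cloud(s); z=P[...,2]
m=(z>.012)&(z<.1)&(P[...,1]>.32)&(P[...,1]<.43)&(P[...,0]>.4)&(P[...,0]<.6)
for q in comps(m,60): rect(P[q],'blk'); rect(P[q&(z>.07)],'top')
s=np.load('top0.npy',allow_pickle=True).item()
E
```

```text
eef_pos: [0.4867, 0.3481, 0.2404]
eef_pos: [0.4841, 0.3469, 0.1392]
t 44.35 tcp [484.1 346.9 139.2] yang 88.95 w 55.5 gf 0.0 F [0.48 0.55 0.12] j6 -1.05
blk c [483.  351.8] wh [43.5 60.4] ang 88.55 zmed 0.0412 zmax 0.0831 490
top c [483.8 352.4] wh [26.4 44.9] ang 89.73 zmed 0.0797 zmax 0.0831 117
```

```bash
python3 -m jog '[{"delta_pos":[0,0.15,-3],"spin":0,"gripper":-0.3},{"delta_pos":[0,0,-3],"spin":0,"gripper":-0.3},{"delta_pos":[0,0,-2],"spin":0,"gripper":-0.3},{"delta_pos":[0,0,-1],"spin":0,"gripper":-0.3},{"delta_pos":[0,0,0],"spin":0,"gripper":-0.3}]' | grep -E 'eef|wrist_f'
for i in 1 2; do python3 -m jog '[{"delta_pos":[0,0,0],"spin":0,"gripper":1},{"delta_pos":[0,0,0],"spin":0,"gripper":1},{"delta_pos":[0,0,0],"spin":0,"gripper":1},{"delta_pos":[0,0,0],"spin":0,"gripper":1},{"delta_pos":[0,0,0],"spin":0,"gripper":1}]' | grep -E 'eef|width'; done
python3 -m jog '[{"delta_pos":[0,0,1],"spin":0,"gripper":1},{"delta_pos":[0,0,1.5],"spin":0,"gripper":1},{"delta_pos":[1.4,0.03,0],"spin":0,"gripper":1},{"delta_pos":[1.4,0.03,0],"spin":0,"gripper":1},{"delta_pos":[1.4,0.04,0],"spin":0,"gripper":1}]' | grep -E 'eef|wrist_f'
python3 -m jog '[{"delta_pos":[0,0,0],"spin":0,"gripper":1},{"delta_pos":[0,0,-1],"spin":0,"gripper":1},{"delta_pos":[0,0,-0.9],"spin":0,"gripper":1},{"delta_pos":[0,0,0],"spin":0,"gripper":1},{"delta_pos":[0,0,0],"spin":0,"gripper":1}]' | grep -E 'eef|wrist_f'
for i in 1 2 3; do python3 -m jog '[{"delta_pos":[0,0,-0.1],"spin":0,"gripper":1},{"delta_pos":[0,0,0],"spin":0,"gripper":1},{"delta_pos":[0,0,0],"spin":0,"gripper":1}]' | grep -E 'eef|wrist_f'; done
```

```text
eef_pos: [0.4844, 0.35, 0.0507]
wrist_force: [0.2, 0.3, -0.7]
eef_pos: [0.4858, 0.3516, 0.0531]
grip_width: 0.0232
eef_pos: [0.4858, 0.3515, 0.0531]
grip_width: 0.023
eef_pos: [0.5264, 0.3516, 0.0769]
wrist_force: [-0.8, 1.1, -1.1]
eef_pos: [0.524, 0.3509, 0.0552]
wrist_force: [0.1, 0.5, -1.2]
eef_pos: [0.5259, 0.3516, 0.0559]
wrist_force: [0.2, -0.1, -0.5]
eef_pos: [0.526, 0.3515, 0.0547]
wrist_force: [-0.0, 0.1, -2.4]
eef_pos: [0.5259, 0.3515, 0.0536]
wrist_force: [-1.0, 0.3, -1.8]
```

```bash
python3 -m jog '[{"delta_pos":[0,0,-0.1],"spin":0,"gripper":1},{"delta_pos":[0,0,0],"spin":0,"gripper":1},{"delta_pos":[0,0,0],"spin":0,"gripper":1}]' | grep -E 'eef|wrist_f'
python3 -m jog '[{"delta_pos":[0,0,0],"spin":0,"gripper":-0.3},{"delta_pos":[0,0,0],"spin":0,"gripper":-0.3},{"delta_pos":[0,0,0],"spin":0,"gripper":-0.3},{"delta_pos":[0,0,0],"spin":0,"gripper":-0.3},{"delta_pos":[0,0,1],"spin":0,"gripper":-0.3}]' | grep -E 'eef|width'
python3 -m jog '[{"delta_pos":[0,0,3.5],"spin":0,"gripper":-0.3},{"delta_pos":[0,0,3.5],"spin":0,"gripper":-0.3},{"delta_pos":[0,0,3.5],"spin":0,"gripper":-0.3},{"delta_pos":[0,0,3.5],"spin":0,"gripper":-0.3},{"delta_pos":[0,0,3],"spin":0,"gripper":-0.3}]' | grep -E 'eef|width'
python3 -m jog '[{"delta_pos":[-3.3,-2.4,0],"spin":0,"gripper":-0.3},{"delta_pos":[-3.3,-2.4,0],"spin":0,"gripper":-0.3},{"delta_pos":[-3.3,-2.4,0],"spin":0,"gripper":-0.3},{"delta_pos":[-3.3,-2.4,0],"spin":0,"gripper":-0.3},{"delta_pos":[-3.3,-2.4,0],"spin":0,"gripper":-0.3}]' | grep -E 'eef|width'
python3 -m jog '[{"delta_pos":[-2,-2,0],"spin":0,"gripper":-0.3},{"delta_pos":[0,0,0],"spin":0,"gripper":-0.3},{"delta_pos":[0,0,0],"spin":0,"gripper":-0.3}]' | grep -E 'eef|width'
python3 look.py t13.png
python3 - <<'E'
from m import *
s=snap('top')
im=s['pixels'][:,:,::-1]; a=cv2.resize(im[180:280,100:250],None,fx=2.6,fy=2.6,interpolation=2); b=cv2.resize(im[180:280,350:460],None,fx=2.6*1.5,fy=2.6*1.5,interpolation=2)
o=np.zeros((390,820,3),np.uint8); o[:260,:390]=a; o[:390,391:391+b.shape[1]]=b; cv2.imwrite('pics/t14.png',o[:,:800])
P=cloud(s); z=P[...,2]
m=(z>.012)&(z<.1)&(P[...,1]>.23)&(P[...,0]>.3)&(P[...,0]<.65)
for q in comps(m,80): rect(P[q],'blk')
for n,m in(('mug/chalk',(z>.012)&(z<.12)&(P[...,0]>.7)&(P[...,0]<.9)),):
    for q in comps(m,40): rect(P[q],n)
E
```

```text
eef_pos: [0.5261, 0.3516, 0.0532]
wrist_force: [-1.5, -0.8, 3.2]
eef_pos: [0.5247, 0.3507, 0.0609]
grip_width: 0.0556
eef_pos: [0.5263, 0.3517, 0.2362]
grip_width: 0.0555
eef_pos: [0.3593, 0.2304, 0.2332]
grip_width: 0.0556
eef_pos: [0.3403, 0.211, 0.2338]
grip_width: 0.0556
t 48.98 tcp [340.3 211.  233.8] yang 89.06 w 55.6 gf 0.0 F [ 0.75 -0.05 -0.08] j6 -1.17
binrim c [ 500.1 -356.7] wh [200.4 202.6] ang 6.96 zmed 0.0794 zmax 0.0885 769
handle c [ 479.  -133.1] wh [28.6 28. ] ang 88.25 zmed 0.1 zmax 0.1056 138
blk c [524.3 348.3] wh [40.7 60.1] ang 89.11 zmed 0.0479 zmax 0.0858 389
blk c [511.  494.5] wh [48.6 32. ] ang 53.55 zmed 0.0342 zmax 0.0635 234
mug/chalk c [770.  132.4] wh [ 79.1 105. ] ang 73.53 zmed 0.0641 zmax 0.1015 724
mug/chalk c [793.5 -55.2] wh [22.5 24.6] ang 88.23 zmed 0.0218 zmax 0.0279 69
```

View pics/t14.png

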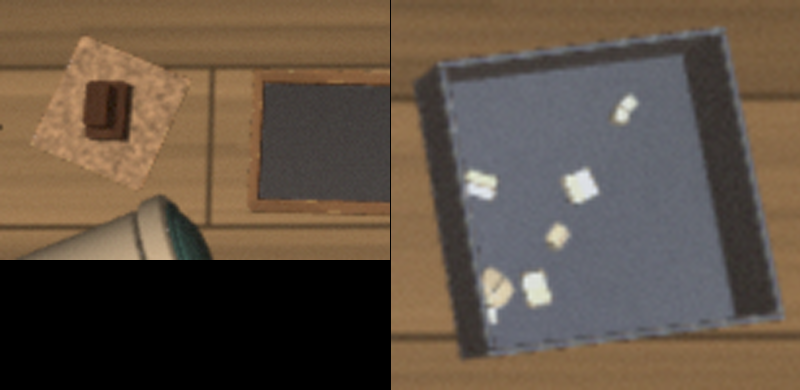

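The block is on the mat and 7 shards are plainly visible in the bin. The 8th could be behind the near wall, so I'll check the side view, the mug centroid, and any stray white pieces.

Run:
```python
from m import *
a=np.load('top0.npy',allow_pickle=True).item(); b=snap('top')
for s in(a,b):
    P=cloud(s); z=P[...,2]; m=(z>.012)&(z<.12)&(P[...,0]>.7)&(P[...,0]<.9)&(P[...,1]>.03); print('mug',P[m].mean(0).round(4))
s=snap('side'); im=s['pixels'][:,:,::-1]; A=cv2.resize(im[135:210,285:365],None,fx=4.9,fy=4.9,interpolation=2)
i2=b['pixels'][:,:,::-1]; B=cv2.resize(i2[240:275,365:400],None,fx=10,fy=10,interpolation=2)
o=np.zeros((370,760,3),np.uint8); o[:A.shape[0],:A.shape[1]]=A[:370]; o[:350,400:750]=B; cv2.imwrite('pics/b15.png',o)
P=cloud(b); hsv=cv2.cvtColor(b['pixels'],cv2.COLOR_RGB2HSV).astype(int)
m=(hsv[...,1]<90)&(hsv[...,2]>150)&(P[...,0]>.2)&(P[...,0]<.9)&(P[...,2]<.15)
for q in comps(m,3):
    v,u=np.nonzero(q); print(u.mean().round(),v.mean().round(),q.sum(),(P[q].mean(0)*1000).round())
```

```text
mug [0.7784 0.1338 0.0616]
mug [0.7786 0.1339 0.0616]
219.0 128.0 489 [789. 139.  38.]
287.0 128.0 53 [797. -55.  18.]
410.0 208.0 26 [ 563. -391.   22.]
305.0 238.0 1712 [ 482. -100.    6.]
398.0 227.0 57 [ 510. -358.   13.]
372.0 227.0 47 [ 510. -286.   16.]
392.0 240.0 22 [ 474. -337.   24.]
376.0 254.0 68 [ 435. -291.   22.]
387.0 254.0 50 [ 437. -322.   16.]
```

View pics/b15.png

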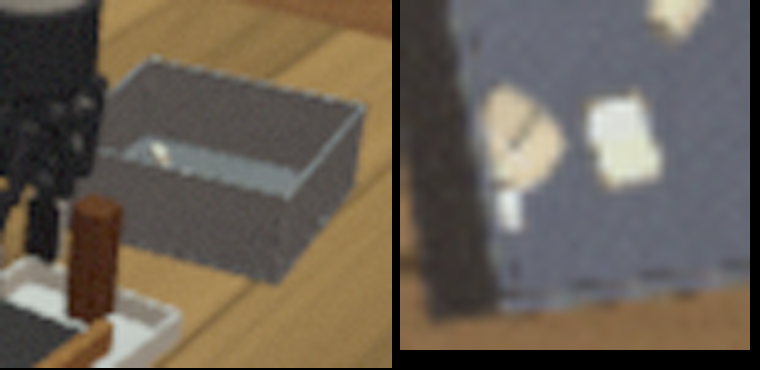

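```bash
python3 -c "
from bench import ctrl
print(ctrl.close_job())"
```

```text
the job is handed in; nothing more can be done
None
```

I handed the job in after about 49 s of the 210 s allowed: the shards were swept into the dustpan and emptied into the bin, the block stands on the mat, and the empty dustpan is back under the board's end. I emptied the pan by jerking it level over the bin, because the moves allow no tilting. Only 7 of the 8 shards can be seen in the bin; the eighth is probably in the strip hidden behind its near wall, as none showed on the table, the slate or the visible part of the pan.

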